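# Put the washing-up away beside the sink

### The arm

A 6-joint arm with a two-finger parallel gripper is mounted at the origin on the work surface. World frame = base frame: x ahead of the robot, y to its left, z up, the work surface at z = 0. Lengths are in m, angles in rad, forces in N, time in s.
With the tool pointing down it reaches from about 0.35 to 0.975 m from the base axis. Payload 4.9 kg.
Tool frame: the origin (TCP) lies at the very end of the fingers, on their centre line; the grasp point (between the pads) lies 19 mm behind it; z points along the fingers, y is the line along which they close (so a half turn about z gives the same grasp; the last joint's range is limited). The gripper opens to 85 mm and grips with 20 to 120 N. Pads are 22 mm wide; open, the fingers measure 114 mm over their backs; the gripper's body (76 mm by 85 mm) begins 54 mm behind the grasp point. The pads swing forward as they close: fully open they stand 13 mm farther back than shut.
Start: joints at [1.141, 0.053, 1.613, -0, 1.476, -0.119], TCP at [0.191, 0.595, 0.231] pointing down, gripper open.
Joint ranges: [-3.01, 3.01], [-1.01, 2.22], [0.06, 2.58], [-1.02, 4.17], [0.09, 2.62], [-3.14, 3.14]. Speed limits (rad/s): [2.57, 2.57, 3.14, 3.14, 3.14, 3.14].

### API

Orientations are given as a unit quaternion [w, x, y, z].
In Python, from plant import monitor, vision, manip gives the robot as it stands. The module is installed in compiled form; this text tells all that it offers.
- The arm moves only by the tool arm_command, never from a script. Its argument "rows" is a list of rows, each a list of 3 entries, a list of its own where there are three numbers: the finger opening in mm, from 0 to 85.4, then the shift along the world's x, y, z in units of 30 cm (1.0 is 30 cm), then the turn, a rotation vector about the world's x, y, z in units of pi/2 rad (1.0 is pi/2 rad). In form: [[claw, [x, y, z], [wx, wy, wz]], ...]. A call has 1 to 12 rows; each row is the pose to reach, as a shift and turn from the pose commanded when the call began; what a row does not reach only later rows make up. A row lasts 1/12 s, in which the tool goes at most 41.7 mm and 7.16 degrees, less where a joint would pass 70% of its speed; a pose out of reach is approached as far as the arm can. A call with a number of a shift or a turn outside -1 to 1 is refused whole. A call with a gripper value outside its range is refused whole. The fingers move at their own pace and stop on an object; the grip force is fixed at half the most. Time passes only in rows, so rows that repeat a pose let the fingers close. It gives the time, the measured TCP pose, the force, the opening and the grip force at its end, in the units of the state.
- monitor.state(): the state, without advancing time (a new reading comes with each control period).
- vision.grab_frame(name): name is "scene" or "top" or "wrist"; returns a dict with "color" (384x512x3 uint8, red, green, blue), "z_map" (384x512 float32, m along the optical axis (not along the pixel's ray), 0 where there is no reading), "mtx" (3x3 intrinsics, pixels), "R" (3x3) and "t" (3): a world point X has camera coordinates R X + t. Camera axes: x right, y down, z forward; pixel columns grow to the right and rows downward; lengths in m; the calibration is good to about 2 mm. A picture is of the moment at which its call begins.
- manip.job_done(): hands the job in; it is judged then, once.
The state is a dict: "time": time; "joint_pos": joint angles; "joint_vel": joint speeds; "joint_efforts": joint torques, N m; "tool_pos": TCP position; "tool_rot": TCP orientation; "contact_force": force on the tool from outside, world axes, zero at the start; "ft_torque": the same for the moment, N m; "gripper_width": opening from 0.0 (shut) to 1.0 (fully open); "grasp_force": force on a finger pad.
Only numpy, scipy, OpenCV 4.12 (cv2) and the standard library are available. Lean on these libraries where they do the work, as an engineer would, in place of code of your own. Each camera call takes 0.05 s, during which the arm holds its last target. There are 200 camera calls.

### The job

First, before putting anything else away, set the ceramic mug upright in the middle of the yellow trivet, holding it with only a light grip (30 N at most) and never tipping it. Then slide every wooden board that is standing in the white draining stand fully down into a slot of the blue caddy, and hang every orange pot grip astride the bar of the drying rail, ridge up, settled squarely on the bar. Be gentle with the light rail, never bearing down hard on it, and leave the bowls, mwiko, soap, jar, pepper pot and can where they are.

Things in the scene. Friction and masses are not known exactly. Their poses are not given: they have to be found in the camera images.
- mug: white ceramic mug, 60 mm diameter, 85 mm tall, 220 g, 4 mm wall, handle on its +y side (about 25 mm out). Origin: centre of its underside. Fragile: grip it with 30 N at most.
- trivet: yellow round silicone trivet, 120 mm diameter, 8 mm thick, fixed, lying on the granite. Origin: centre of its underside.
- rail: free-standing steel drying rail, fixed. Round bar 16 mm diameter along its y axis, bar axis 130 mm above the granite, on two posts at y = -160 and +160 mm (14 mm diameter, round feet 52 mm). Origin: on the granite below the middle of the bar.
- rail_mid (a point): middle of the rail's bar, on the bar axis; same axes as the rail.
- caddy: blue board caddy, a fixed block 120 (x) by 160 (y) by 70 mm high with three upright slots, each 96 mm long (along x) by 15 mm wide (y) and 60 mm deep (slot floor 10 mm above the origin), at y = -50, 0, +50 mm, rims chamfered 2 mm. Origin: centre of its underside. Any board fits any slot.
- stand: white draining stand, a fixed block 120 (x) by 160 (y) by 40 mm high, with three loose slots 96 by 18 mm, 30 mm deep (floor 10 mm above the origin), at y = -50, 0, +50 mm. The boards start standing in it. Origin: centre of its underside.
- board1: small pale wooden serving board standing on edge: body 90 mm long (x), 12 mm thick (y), 85 mm tall, with a handle tab 36 mm (x) by 12 mm (y) by 45 mm on top, 130 mm tall in all, 120 g. Origin: centre of its bottom edge; z up through the tab. It may be absent.
- board2: small mid-brown wooden serving board standing on edge: body 90 mm long (x), 12 mm thick (y), 85 mm tall, with a handle tab 36 mm (x) by 12 mm (y) by 45 mm on top, 130 mm tall in all, 120 g. Origin: centre of its bottom edge; z up through the tab. It may be absent.
- board3: small dark wooden serving board standing on edge: body 90 mm long (x), 12 mm thick (y), 85 mm tall, with a handle tab 36 mm (x) by 12 mm (y) by 45 mm on top, 130 mm tall in all, 120 g. Origin: centre of its bottom edge; z up through the tab. It may be absent.
- grip1: stiff orange silicone pot grip, a saddle 74 mm wide over its foot brims (x), 70 long (y), 115 tall, 100 g; two legs 55 tall, 6 thick, 36 mm gap between, brims 6 thick; 45-degree roof, inside peak 69 up; on top an upright ridge 12 thick (x), 44 long (y), clear of the roof from 82 up. Origin: midway between the feet at their underside; z up. May be absent.
- grip1_seat (a point): point inside grip1, 58.5 mm above its origin, where the axis of the rail's bar lies when the grip hangs properly astride the bar.
- grip2: stiff orange silicone pot grip, a saddle 74 mm wide over its foot brims (x), 70 long (y), 115 tall, 100 g; two legs 55 tall, 6 thick, 36 mm gap between, brims 6 thick; 45-degree roof, inside peak 69 up; on top an upright ridge 12 thick (x), 44 long (y), clear of the roof from 82 up. Origin: midway between the feet at their underside; z up. May be absent.
- grip2_seat (a point): point inside grip2, 58.5 mm above its origin, where the axis of the rail's bar lies when the grip hangs properly astride the bar.
- grip3: stiff orange silicone pot grip, a saddle 74 mm wide over its foot brims (x), 70 long (y), 115 tall, 100 g; two legs 55 tall, 6 thick, 36 mm gap between, brims 6 thick; 45-degree roof, inside peak 69 up; on top an upright ridge 12 thick (x), 44 long (y), clear of the roof from 82 up. Origin: midway between the feet at their underside; z up. May be absent.
- grip3_seat (a point): point inside grip3, 58.5 mm above its origin, where the axis of the rail's bar lies when the grip hangs properly astride the bar.
- bowls: two nested stainless bowls, 170 mm across, with closed tongs on the rim. Leave alone.
- mwiko: wooden mwiko paddle, 275 mm long, lying down. Leave alone.
- soap: green soap bottle 170 mm tall. Leave alone.
- jar: amber jar 100 mm tall. Leave alone.
- pepper: dark wooden pepper pot 62 mm tall. Leave alone.
- can: steel can 110 mm tall. Leave alone.

How it is judged:
By the outcome, as a careful person would: the job done as asked, in the order asked, and still so for the second after the job is handed in, with the robot touching nothing.
Of board1, board2, board3, grip1, grip2, grip3 only 4 to 6 are there at a start; the rules pass over those that are not, and their reading is None.
At some moment in a run one of grip1, grip2, grip3 may be knocked a few centimetres aside while the robot is not near it.
It also fails if it takes over 210 s, if anything falls off the work surface, if the arm or the gripper's body presses on something with over 40 N, if the wrist force passes 120 N, or if a joint passes its speed limit or range.

## Working session

There is one attempt and no reset: what is moved stays moved. The work goes in short steps, Python scripts to look and compute and a tool call to move; the robot and the scene stay as the last step left them, time stands still between calls to the robot, and variables do not carry over. Pictures are saved under pics/ and viewed, at most 14 in all, crops included, and the job is handed in when it is done.

Besides the shell and the picture viewer there is one more tool, called after ">>>" as name(argument=value, ...) on one line, values as JSON. arm_command: Moves the arm, as the interface text tells. Shifts and turns lie within -1 to 1; 1 stands for 30 cm of shift or pi/2 rad of turn. Its arguments: {"type":"object","properties":{"rows":{"type":"array"}},"required":["rows"]}

```bash
mkdir -p pics; ls
cat > h.py <<'E'
import numpy as np, cv2
from plant import monitor, vision, manip
def grab(n):
    f=vision.grab_frame(n); np.savez(f'{n}.npz',**f); return f
def save(f,p): cv2.imwrite('pics/'+p, f['color'][:,:,::-1])
def load(n): return dict(np.load(f'{n}.npz'))
def ray(f,u,v):
    d=np.linalg.inv(f['mtx'])@np.array([u,v,1.]); return -f['R'].T@f['t'], f['R'].T@d
def onplane(f,u,v,z):
    o,d=ray(f,u,v); return o+d*(z-o[2])/d[2]
def cloud(f):
    h,w=f['z_map'].shape; u,v=np.meshgrid(np.arange(w),np.arange(h)); z=f['z_map']
    K=f['mtx']; p=np.stack([(u-K[0,2])/K[0,0]*z,(v-K[1,2])/K[1,1]*z,z],-1)
    X=(p-f['t'])@f['R']; X[z==0]=np.nan; return X
E
python3 - <<'E'
from h import *
for n in ['scene','top','wrist']:
    f=grab(n); save(f,n+'0.png'); print(n,-f['R'].T@f['t'],f['mtx'][0,0], f['R'].round(3).tolist())
print(monitor.state())
a=[load(n)['color'] for n in ('scene','top')]
E
```

```text
pics
scene [ 1.43985324 -0.12065572  1.06631986] 411.23932895683976 [[0.166, 0.986, -0.007], [0.738, -0.129, -0.662], [-0.654, 0.105, -0.749]]
top [ 0.47124774 -0.01260255  1.39640009] 373.69788465224946 [[0.016, -1.0, -0.01], [-0.996, -0.015, -0.092], [0.091, 0.012, -0.996]]
wrist [0.11578339 0.61822373 0.37295008] 322.72643434001503 [[0.306, 0.952, -0.002], [0.904, -0.29, 0.313], [0.297, -0.098, -0.95]]
{'time': 0.15, 'joint_pos': array([ 1.14103358e+00,  5.32429337e-02,  1.61398268e+00, -3.93360719e-06,
        1.47601059e+00, -1.19000028e-01]), 'joint_vel': array([ 2.47768992e-04, -1.45741727e-03, -3.54639096e-03, -1.15833796e-03,
       -7.55456654e-04, -9.75698780e-05]), 'joint_efforts': array([ 2.16700191e-04, -3.94242775e+01, -3.70721447e+01, -1.64957532e-04,
        4.65100631e-03,  3.34328047e-05]), 'tool_pos': array([0.19091012, 0.59461295, 0.23031961]), 'tool_rot': array([-2.20777553e-04,  1.54756639e-01,  9.87952280e-01, -7.91568723e-04]), 'contact_force': array([-0.45963369, -0.03538877,  0.60630581]), 'ft_torque': array([ 0.01732195,  0.00623078, -0.08025502]), 'grasp_force': 0.0, 'gripper_width': 0.9991467467052304}
```

View pics/scene0.png

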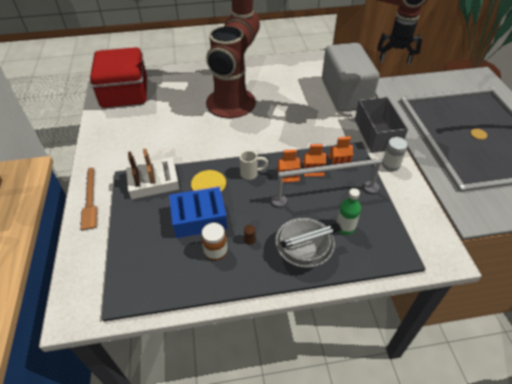

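View pics/top0.png

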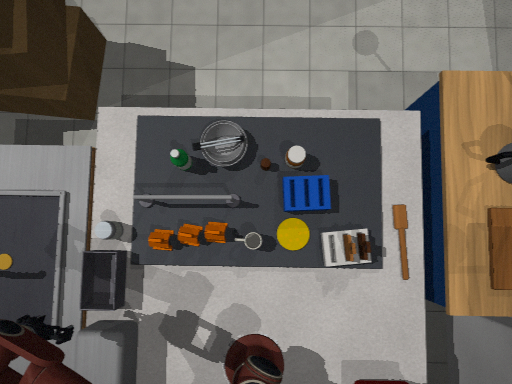

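The scene view shows two boards (brown and dark) in the white stand near (150,172). The three grips are at about (290,162), (315,158) and (342,150), and the mug is at (249,165) with its handle toward +y. In the top view the trivet is at (293,234), the caddy at (307,193), the rail bar runs along row ~198 from columns 140 to 237, and the bowls are at (223,143).

```bash
cat > m.py <<'E'
from h import *
from scipy import ndimage as N
def comps(m,mn=25):
    l,n=N.label(m); return [l==i for i in range(1,n+1) if (l==i).sum()>mn]
def rep(name,m,X,mn=25,top=0.012):
    for c in comps(m,mn):
        P=X[c]; P=P[np.isfinite(P[:,2])]
        if len(P)<5: continue
        zt=np.percentile(P[:,2],97); T=P[P[:,2]>zt-top]
        r=cv2.minAreaRect((T[:,:2]*1000).astype(np.float32))
        v,u=np.argwhere(c).mean(0)
        print(name,'px',(int(u),int(v)),len(P),'ztop',zt.round(3),'ctr',T[:,:2].mean(0).round(4),'rect',np.round(r[0],1),np.round(r[1],1),round(r[2],1))
if __name__=='__main__':
  for n in ('top','scene'):
    f=load(n); X=cloud(f); hsv=cv2.cvtColor(f['color'],cv2.COLOR_RGB2HSV); H,S,V=[hsv[...,i].astype(int) for i in range(3)]
    print(n)
    on=(X[...,0]>.25)&(X[...,0]<1.0)&(np.abs(X[...,1])<.5)&(X[...,2]<.3)
    rep('grip',on&(H<14)&(S>190)&(V>110)&(X[...,1]>0),X)
    rep('triv',on&(H>20)&(H<32)&(S>150),X)
    rep('caddy',on&(H>105)&(H<125)&(S>150),X)
    rep('stand/boards',on&(X[...,2]>.015)&(X[...,1]<-.15)&(X[...,0]<.5),X,60)
    rep('mug',on&(X[...,2]>.03)&(S<60)&(V>90)&(X[...,0]<.52)&(X[...,1]>-.1),X)
    rep('bar',on&(X[...,2]>.1)&(X[...,0]>.45)&(X[...,0]<.62)&(S<70),X,15)
E
python3 m.py
```

```text
top
triv px (292, 233) 857 ztop 0.033 ctr [ 0.47   -0.1322] rect [ 469.4 -134.2] [116.6 117.2] 0.2
caddy px (306, 192) 1660 ztop 0.093 ctr [ 0.6157 -0.1736] rect [ 616.2 -174. ] [120.9 161. ] 3.2
stand/boards px (339, 246) 3297 ztop 0.148 ctr [ 0.4287 -0.3426] rect [ 428.8 -343.9] [33.7 63.3] 5.0
mug px (247, 240) 89 ztop 0.109 ctr [0.4416 0.017 ] rect [443.5  13.4] [59.  54.2] 53.6
bar px (182, 197) 501 ztop 0.16 ctr [0.5868 0.2494] rect [586.8 249.8] [ 14.2 329.1] 0.9
scene
grip px (342, 149) 282 ztop 0.13 ctr [0.447  0.3391] rect [445.2 337.9] [32.4  9. ] 85.2
grip px (288, 161) 267 ztop 0.13 ctr [0.4771 0.1438] rect [477.5 142.5] [ 8.4 34.5] 0.8
grip px (314, 158) 209 ztop 0.097 ctr [0.4696 0.2343] rect [471.2 233.8] [65.1 17.3] 81.9
grip px (290, 178) 49 ztop 0.03 ctr [0.5015 0.1475] rect [501.5 147.4] [46.4 18.5] 89.2
triv px (208, 179) 502 ztop 0.033 ctr [ 0.4596 -0.1339] rect [ 458.5 -131.4] [115.8  91.9] 77.5
caddy px (195, 210) 2040 ztop 0.094 ctr [ 0.6228 -0.1787] rect [ 616.  -176.7] [124.5 159.2] 3.6
stand/boards px (155, 178) 3131 ztop 0.145 ctr [ 0.4353 -0.3455] rect [ 430.1 -345.6] [40.  60.9] 6.7
mug px (250, 163) 502 ztop 0.106 ctr [0.4466 0.0108] rect [448.   11.3] [65.  61.2] 45.5
mug px (386, 157) 45 ztop 0.068 ctr [0.4805 0.4959] rect [477.8 496.8] [36.   5.3] 0.4
bar px (249, 160) 39 ztop 0.108 ctr [0.4669 0.009 ] rect [465.3  10.5] [55.3 26.2] 89.6
bar px (329, 168) 605 ztop 0.161 ctr [0.5912 0.2453] rect [589.  247.8] [ 19.  329.5] 0.4
```

Run:
```python
from m import *
f=load('top'); c=f['color'][:,:,::-1]
a=cv2.resize(c[215:260,140:265],None,fx=6,fy=6,interpolation=cv2.INTER_CUBIC)
b=cv2.resize(c[220:270,310:380],None,fx=6,fy=6,interpolation=cv2.INTER_CUBIC)
o=np.zeros((575,750,3),np.uint8); o[:270]=a; o[272:572,:420]=b; cv2.imwrite('pics/topcrop.png',o)
X=cloud(f); hsv=cv2.cvtColor(f['color'],cv2.COLOR_RGB2HSV); H,S,V=[hsv[...,i].astype(int) for i in range(3)]
print(np.nanmedian(X[150:180,330:370,2].ravel()))
on=(X[...,0]>.35)&(X[...,0]<.56)&(X[...,1]>.05)&(X[...,1]<.45)&(X[...,2]>.027)
rep('grip',on&(S>150)&(H<20),X,top=.03)
rep('gripridge',on&(S>150)&(H<20)&(X[...,2]>.112),X,10,top=.03)
for n in('top','scene'):
  f=load(n);X=cloud(f)
  b=(X[...,2]>.09)&(X[...,1]<-.25)&(X[...,0]<.55)&(X[...,0]>.3)
  rep(n+' board',b,X,10)
  rep(n+' tab',b&(X[...,2]>.13),X,5,.05)
```

```text
0.018880221868687583
grip px (214, 231) 298 ztop 0.137 ctr [0.4726 0.1469] rect [472.5 147. ] [44.  11.6] 85.6
grip px (188, 234) 299 ztop 0.136 ctr [0.4619 0.2385] rect [461.6 239.5] [42.8 11.9] 80.5
grip px (158, 239) 304 ztop 0.135 ctr [0.4426 0.3407] rect [442.5 342. ] [43.3 11.8] 84.8
gripridge px (212, 231) 47 ztop 0.138 ctr [0.4726 0.1469] rect [472.5 147. ] [44.  11.6] 85.6
gripridge px (185, 234) 52 ztop 0.138 ctr [0.4618 0.2385] rect [461.6 239.5] [42.8 11.9] 80.5
gripridge px (154, 239) 51 ztop 0.138 ctr [0.4426 0.3414] rect [442.5 342. ] [43.3 11.8] 84.8
top board px (364, 246) 182 ztop 0.161 ctr [ 0.4307 -0.3669] rect [ 430.8 -368.4] [33.7 13.7] 6.3
top board px (350, 247) 165 ztop 0.162 ctr [ 0.4264 -0.3187] rect [ 426.9 -319.5] [33.4 12.9] 5.8
top tab px (366, 246) 65 ztop 0.162 ctr [ 0.4311 -0.366 ] rect [ 431.7 -368. ] [35.9 13.8] 7.5
top tab px (352, 248) 61 ztop 0.162 ctr [ 0.4263 -0.3175] rect [ 426.8 -319.1] [33.8 13.4] 7.7
scene board px (147, 161) 134 ztop 0.163 ctr [ 0.4295 -0.3209] rect [ 426.4 -321.6] [38.1 12. ] 6.9
scene board px (132, 164) 150 ztop 0.162 ctr [ 0.4352 -0.369 ] rect [ 433.  -369.7] [39.8 11.5] 4.9
scene tab px (145, 154) 61 ztop 0.163 ctr [ 0.4329 -0.3203] rect [ 426.3 -321.5] [38.1 12.2] 7.0
scene tab px (130, 157) 68 ztop 0.164 ctr [ 0.438  -0.3686] rect [ 432.7 -369.7] [40.4 11.5] 5.1
```

View pics/topcrop.png

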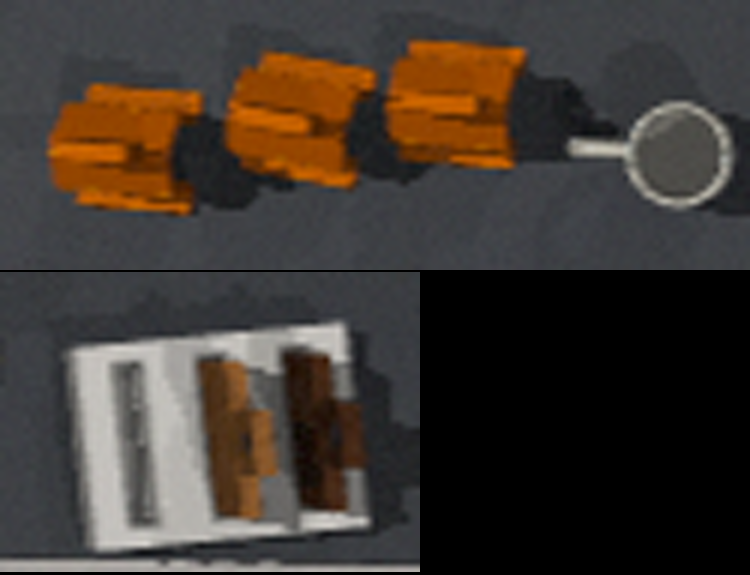

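The crop shows three orange saddles with their ridges running roughly along y. The mug rim is centred at about crop pixel (680,155), with its handle pointing left. There are two boards in the stand, and its third slot, at the left, is empty.

Run:
```python
from m import *
f=load('top'); c=f['color'].astype(int)
hsv=cv2.cvtColor(f['color'],cv2.COLOR_RGB2HSV)
m=((hsv[...,1]<70)&(hsv[...,2]>115)); m[:225]=0;m[258:]=0;m[:,:233]=0;m[:,272:]=0
q=np.argwhere(m); ring=q[q[:,1]>=244]
(u,v),r=cv2.minEnclosingCircle(ring[:,::-1].astype(np.float32)); print(u,v,r)
for z in (.105,.108): print('mug',onplane(f,u,v,z).round(4), 'rad',(r/f['mtx'][0,0]*(1.396-z)))
h=q[q[:,1]<242]; print('handle',onplane(f,h[:,1].min(),h[h[:,1]<238][:,0].mean(),.065))
g=load('scene'); hs=cv2.cvtColor(g['color'],cv2.COLOR_RGB2HSV)
m=((hs[...,1]<70)&(hs[...,2]>100)); m[:145]=0;m[185:]=0;m[:,:232]=0;m[:,275:]=0
q=np.argwhere(m); b=q[(q[:,1]>=238)&(q[:,1]<=258)]; print(b.min(0),b.max(0),q.min(0),q.max(0))
o1,d1=ray(f,u,v)
# rim centre in scene: from cloud, points near top
X=cloud(g); P=X[m]; T=P[(P[:,2]>.098)&(P[:,1]<.04)]; print('scene rim',T.min(0),T.max(0),len(T))
t=((hsv[...,0]>20)&(hsv[...,0]<32)&(hsv[...,1]>150)); k=max(comps(t),key=lambda k:k.sum()); e=cv2.fitEllipse(max(cv2.findContours(k.astype(np.uint8),0,1)[0],key=len)); print('trivet',e,onplane(f,*e[0],.031))
hs0=(hs[...,0]>20)&(hs[...,0]<32)&(hs[...,1]>150); k=max(comps(hs0),key=lambda k:k.sum()); e=cv2.fitEllipse(max(cv2.findContours(k.astype(np.uint8),0,1)[0],key=len)); print('trivet scene',e,onplane(g,*e[0],.031))
```

```text
252.61764526367188 240.5 8.747321128845215
mug [0.4448 0.0114 0.105 ] rad 0.030219040677331794
mug [0.4449 0.0114 0.108 ] rad 0.030148818274518475
handle [0.44828451 0.07471641 0.065     ]
[145 238] [178 258] [145 232] [178 274]
scene rim [ 0.41270835 -0.0189441   0.09820859] [0.47834083 0.03912231 0.11006395] 94
trivet ((292.8525695800781, 233.7454376220703), (31.98665428161621, 32.354373931884766), 113.80636596679688) [ 0.4700149  -0.13300648  0.031     ]
trivet scene ((208.19070434570312, 179.88330078125), (18.410221099853516, 37.01659393310547), 87.921630859375) [ 0.4626491  -0.13414017  0.031     ]
```

>>> arm_command(rows=[[85, [0.0, 0.0, 0.2], [0, 0, 0]], [85, [0.1, -0.1, 0.2], [0, 0, -0.08]], [85, [0.2, -0.2, 0.2], [0, 0, -0.16]], [85, [0.3, -0.3, 0.2], [0, 0, -0.24]], [85, [0.4, -0.4, 0.2], [0, 0, -0.32]], [85, [0.5, -0.5, 0.2], [0, 0, -0.4]], [85, [0.6, -0.6, 0.2], [0, 0, -0.48]], [85, [0.6, -0.7, 0.2], [0, 0, -0.56]], [85, [0.6, -0.8, 0.2], [0, 0, -0.64]], [85, [0.6, -0.9, 0.2], [0, 0, -0.72]], [85, [0.6, -1.0, 0.2], [0, 0, -0.8]], [85, [0.6, -1.0, 0.2], [0, 0, -0.85]]])

```text
time: 1.15
tool_pos: [0.3712, 0.2914, 0.291]
tool_rot: [0.001, 0.736, 0.676, -0.001]
contact_force: [-0.5, 1.0, 0.1]
gripper_width: 0.999
grasp_force: 0.0
```

>>> arm_command(rows=[[85, [0.1, -0.1, 0], [0, 0, 0]], [85, [0.2, -0.2, 0], [0, 0, 0]], [85, [0.3, -0.3, 0], [0, 0, 0]], [85, [0.34, -0.4, 0], [0, 0, 0]], [60, [0.34, -0.49, -0.1], [0, 0, 0]], [40, [0.34, -0.49, -0.2], [0, 0, 0]], [40, [0.34, -0.49, -0.3], [0, 0, 0]], [40, [0.34, -0.49, -0.3], [0, 0, 0]], [40, [0.34, -0.49, -0.3], [0, 0, 0]]])

```text
time: 1.9
tool_pos: [0.4718, 0.1477, 0.1995]
tool_rot: [-0.001, 0.733, 0.68, -0.002]
contact_force: [0.2, -0.0, 0.1]
gripper_width: 0.468
grasp_force: 0.0
```

Run:
```python
from m import *
f=grab('wrist'); save(f,'w1.png'); s=monitor.state(); print(s['tool_pos'],s['tool_rot'],s['contact_force'],s['gripper_width'])
X=cloud(f); hsv=cv2.cvtColor(f['color'],cv2.COLOR_RGB2HSV); H,S,V=[hsv[...,i].astype(int) for i in range(3)]
rep('ridge',(X[...,2]>.118)&(X[...,2]<.15)&(S>150)&(H<20),X,30,top=.03)
rep('mug',(X[...,2]>.09)&(X[...,1]<.06)&(X[...,2]<.13)&(S<70),X,30)
```

```text
[0.47316568 0.14817649 0.20188377] [-5.28789584e-05  7.33098252e-01  6.80122744e-01 -5.81335603e-05] [-0.30852453  1.07684675  1.4164926 ] 0.4690569623381726
ridge px (226, 64) 1573 ztop 0.136 ctr [0.4638 0.2377] rect [463.2 237.2] [44.  12.2] 80.8
ridge px (255, 203) 1053 ztop 0.136 ctr [0.4742 0.1472] rect [474.  144.7] [43.3 11.5] 85.9
mug px (236, 323) 1980 ztop 0.106 ctr [0.4478 0.0155] rect [448.9  12.6] [65.2 58.4] 47.5
```

View pics/w1.png

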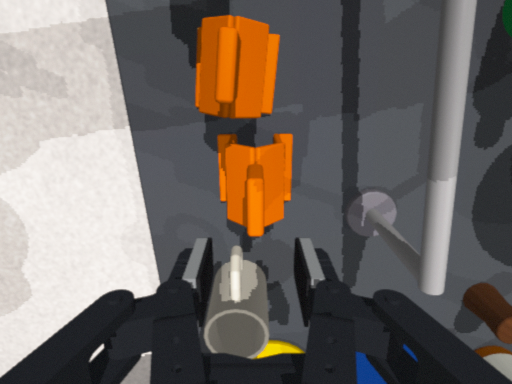

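The wrist view shows two grips with ridges at about (255,205) and (228,65), and the mug rim below at (236,330) with its handle pointing up. Before touching the mug I'll use grip1's ridge to see how grip force depends on commanded opening.

>>> arm_command(rows=[[40, [0.003, 0, -0.1], [0, 0, 0]], [40, [0.003, 0, -0.2], [0, 0, 0]], [30, [0.003, 0, -0.28], [0, 0, 0]], [20, [0.003, 0, -0.31], [0, 0, 0]], [15, [0.003, 0, -0.31], [0, 0, 0]], [12, [0.003, 0, -0.31], [0, 0, 0]], [11.5, [0.003, 0, -0.31], [0, 0, 0]], [11.5, [0.003, 0, -0.31], [0, 0, 0]], [11.5, [0.003, 0, -0.31], [0, 0, 0]], [11.5, [0.003, 0, -0.31], [0, 0, 0]], [11.5, [0.003, 0, -0.31], [0, 0, 0]], [11.5, [0.003, 0, -0.31], [0, 0, 0]]])

```text
time: 2.95
tool_pos: [0.4751, 0.1481, 0.1097]
tool_rot: [0.001, 0.733, 0.68, 0.001]
contact_force: [1.1, -1.6, 4.5]
gripper_width: 0.139
grasp_force: 13.3
```

>>> arm_command(rows=[[10, [0, 0, 0], [0, 0, 0]], [10, [0, 0, 0], [0, 0, 0]], [10, [0, 0, 0], [0, 0, 0]], [10, [0, 0, 0], [0, 0, 0]]])

```text
time: 3.28
tool_pos: [0.4752, 0.1481, 0.1098]
tool_rot: [0.001, 0.733, 0.68, 0.001]
contact_force: [0.8, -0.6, 5.4]
gripper_width: 0.128
grasp_force: 50.8
```

>>> arm_command(rows=[[6, [0, 0, 0], [0, 0, 0]], [6, [0, 0, 0], [0, 0, 0]], [6, [0, 0, 0], [0, 0, 0]], [6, [0, 0, 0], [0, 0, 0]]])

```text
time: 3.62
tool_pos: [0.4752, 0.1481, 0.1098]
tool_rot: [0.001, 0.733, 0.68, 0.001]
contact_force: [-0.1, -0.3, 6.1]
gripper_width: 0.13
grasp_force: 59.9
```

>>> arm_command(rows=[[20, [0, 0, 0], [0, 0, 0]], [30, [0, 0, 0], [0, 0, 0]], [40, [0, 0, 0], [0, 0, 0]], [40, [0, 0, 0.1], [0, 0, 0]], [60, [0, 0, 0.2], [0, 0, 0]], [85, [0, -0.1, 0.31], [0, 0, 0]], [85, [0, -0.2, 0.31], [0, 0, 0]], [85, [-0.05, -0.3, 0.31], [0, 0, 0]], [85, [-0.09, -0.4, 0.31], [0, 0, 0]], [85, [-0.09, -0.45, 0.31], [0, 0, 0]], [85, [-0.09, -0.45, 0.31], [0, 0, 0]], [85, [-0.09, -0.45, 0.31], [0, 0, 0]]])

```text
time: 4.62
tool_pos: [0.4467, 0.0127, 0.2009]
tool_rot: [-0.0, 0.734, 0.679, 0.0]
contact_force: [-0.2, 0.1, -0.4]
gripper_width: 0.992
grasp_force: 0.0
```

Run:
```python
from m import *
s=monitor.state(); print(s['tool_pos'],s['gripper_width'])
for n in ('wrist','top'):
  f=grab(n); X=cloud(f); hsv=cv2.cvtColor(f['color'],cv2.COLOR_RGB2HSV); H,S,V=[hsv[...,i].astype(int) for i in range(3)]
  rep('ridge',(X[...,2]>.118)&(X[...,2]<.15)&(S>150)&(H<20)&(X[...,0]>.4)&(X[...,1]>0.05),X,30,top=.03)
  m=(X[...,2]>.098)&(X[...,2]<.113)&(np.abs(X[...,1])<.1)&(np.abs(X[...,0]-.45)<.06)
  P=X[m]; print(n,P.min(0) if len(P) else 0,P.max(0) if len(P) else 0, P.mean(0),len(P))
  save(f,n+'2.png')
```

```text
[0.44672776 0.01271756 0.20088547] 0.9921846658492972
ridge px (283, 14) 655 ztop 0.136 ctr [0.4749 0.1276] rect [475.5 128.6] [15.5 12.1] 85.4
wrist [ 0.41762419 -0.02076979  0.09801078] [0.47682413 0.03886486 0.10718692] [0.4469997  0.00907325 0.10404948] 1385
ridge px (212, 231) 47 ztop 0.137 ctr [0.475  0.1451] rect [474.9 145.1] [41.4 11.5] 84.5
ridge px (185, 234) 50 ztop 0.138 ctr [0.4617 0.239 ] rect [461.4 239.2] [42.9 11.8] 80.5
ridge px (154, 239) 49 ztop 0.137 ctr [0.4425 0.3422] rect [442.4 341.9] [43.3 11.5] 85.0
top 0 0 [nan nan nan] 0<stdin>:7: RuntimeWarning: Mean of empty slice.
  ret = um.true_divide(
```

View pics/wrist2.png

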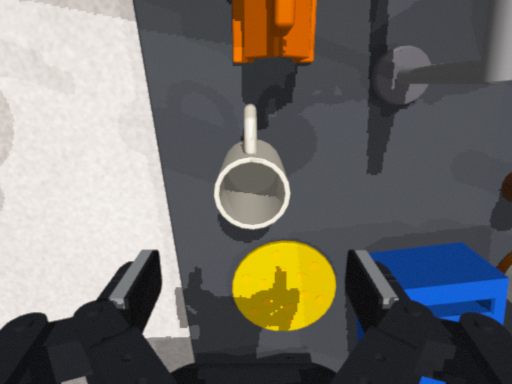

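The wrist view shows the mug rim at (252,192) with its handle pointing up, and the trivet centred at about (285,285). The tool is well centred on the mug, so I'll descend.

>>> arm_command(rows=[[85, [0, -0.01, -0.1], [0, 0, 0]], [85, [0, -0.01, -0.2], [0, 0, 0]], [85, [0, -0.01, -0.3], [0, 0, 0]], [85, [0, -0.01, -0.4], [0, 0, 0]], [80, [0, -0.01, -0.5], [0, 0, 0]], [72, [0, -0.01, -0.5], [0, 0, 0]], [66, [0, -0.01, -0.5], [0, 0, 0]], [63, [0, -0.01, -0.5], [0, 0, 0]], [61, [0, -0.01, -0.5], [0, 0, 0]], [60, [0, -0.01, -0.5], [0, 0, 0]], [60, [0, -0.01, -0.5], [0, 0, 0]], [60, [0, -0.01, -0.5], [0, 0, 0]]])

```text
time: 5.72
tool_pos: [0.4479, 0.0099, 0.0525]
tool_rot: [0.001, 0.733, 0.68, 0.001]
contact_force: [-0.3, 0.2, 0.2]
gripper_width: 0.704
grasp_force: 0.2
```

Run:
```python
from m import *
f=load('wrist'); X=cloud(f); hsv=cv2.cvtColor(f['color'],cv2.COLOR_RGB2HSV); H,S,V=[hsv[...,i].astype(int) for i in range(3)]
t=((H>20)&(H<32)&(S>150)); k=max(comps(t),key=lambda k:k.sum()); P=X[k]; print(np.nanmedian(P[:,2]))
e=cv2.fitEllipse(max(cv2.findContours(k.astype(np.uint8),0,1)[0],key=len)); print(e,onplane(f,*e[0],.031)); print(cv2.minEnclosingCircle((P[P[:,2]>.025][:,:2]*1000).astype(np.float32)))
g=(V<90)&(np.abs(X[...,0]-.5)<.06)&(X[...,1]<.09)&(X[...,1]>-.05)&(X[...,2]<.05); print('granite',np.nanmedian(X[g][:,2]))
```

```text
0.02816349223958345
((283.6490478515625, 285.4137268066406), (89.8036117553711, 103.3241195678711), 85.10733795166016) [ 0.47179468 -0.12860255  0.031     ]
((471.52532958984375, -135.69615173339844), 60.65962600708008)
granite 0.02011968971940441
```

>>> arm_command(rows=[[59.6, [0, 0, 0], [0, 0, 0]], [59.6, [0, 0, 0], [0, 0, 0]], [59.4, [0, 0, 0], [0, 0, 0]], [59.4, [0, 0, 0], [0, 0, 0]]])

```text
time: 6.05
tool_pos: [0.4474, 0.0099, 0.0516]
tool_rot: [0.0, 0.733, 0.68, 0.0]
contact_force: [0.1, 0.2, 1.5]
gripper_width: 0.697
grasp_force: 0.0
```

>>> arm_command(rows=[[59.2, [0, 0, 0], [0, 0, 0]], [59.2, [0, 0, 0], [0, 0, 0]], [59, [0, 0, 0], [0, 0, 0]], [59, [0, 0, 0], [0, 0, 0]]])

```text
time: 6.38
tool_pos: [0.4474, 0.0099, 0.0516]
tool_rot: [0.0, 0.733, 0.68, 0.0]
contact_force: [0.1, -0.3, 1.7]
gripper_width: 0.692
grasp_force: 0.1
```

>>> arm_command(rows=[[58.7, [0, 0, 0], [0, 0, 0]], [58.7, [0, 0, 0], [0, 0, 0]], [58.4, [0, 0, 0], [0, 0, 0]], [58.4, [0, 0, 0], [0, 0, 0]]])

```text
time: 6.72
tool_pos: [0.4474, 0.0099, 0.0517]
tool_rot: [0.0, 0.733, 0.68, 0.0]
contact_force: [-0.3, -0.7, 4.1]
gripper_width: 0.69
grasp_force: 11.0
```

Run:
```python
from m import *
s=monitor.state();print(s['grasp_force'],s['gripper_width']*85.4,s['contact_force'])
f=grab('scene'); c=f['color'][120:200,215:295,::-1]; cv2.imwrite('pics/s3.png',cv2.resize(c,None,fx=7,fy=7,interpolation=2))
```

```text
10.977787510491908 58.91911689777228 [-0.30059789 -0.68666305  4.06151459]
```

View pics/s3.png

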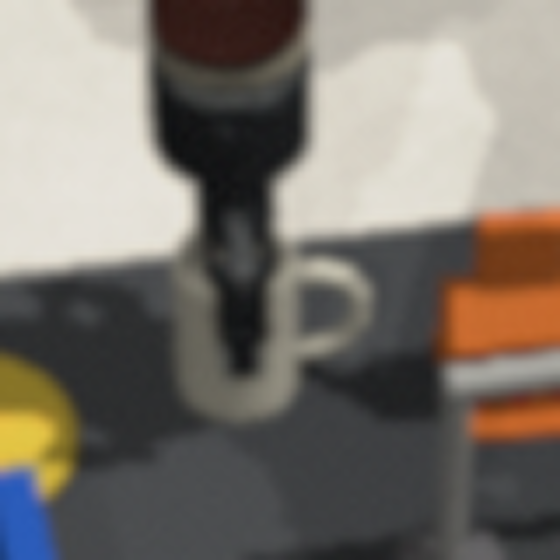

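The view shows the mug upright and centred between the fingers at about (240,330) of the crop. The grip reads 11 N. I'll tighten it slightly and lift.

>>> arm_command(rows=[[58.2, [0, 0, 0], [0, 0, 0]], [58.2, [0, 0, 0], [0, 0, 0]], [58.2, [0, 0, 0.02], [0, 0, 0]], [58.2, [0, 0, 0.05], [0, 0, 0]], [58.2, [0, 0, 0.09], [0, 0, 0]], [58.2, [0, 0, 0.13], [0, 0, 0]], [58.2, [0, 0, 0.15], [0, 0, 0]], [58.2, [0, 0, 0.15], [0, 0, 0]]])

```text
time: 7.43
tool_pos: [0.4478, 0.01, 0.0977]
tool_rot: [0.001, 0.733, 0.68, 0.001]
contact_force: [1.1, 1.1, -1.6]
gripper_width: 0.684
grasp_force: 16.9
```

>>> arm_command(rows=[[58.2, [0.01, -0.03, 0], [0, 0, 0]], [58.2, [0.02, -0.08, 0], [0, 0, 0]], [58.2, [0.03, -0.13, 0], [0, 0, 0]], [58.2, [0.04, -0.19, 0], [0, 0, 0]], [58.2, [0.05, -0.25, 0], [0, 0, 0]], [58.2, [0.06, -0.31, 0], [0, 0, 0]], [58.2, [0.07, -0.37, 0], [0, 0, 0]], [58.2, [0.077, -0.42, 0], [0, 0, 0]], [58.2, [0.077, -0.45, 0], [0, 0, 0]], [58.2, [0.077, -0.47, 0], [0, 0, 0]], [58.2, [0.077, -0.47, 0], [0, 0, 0]], [58.2, [0.077, -0.47, 0], [0, 0, 0]]])

```text
time: 8.43
tool_pos: [0.4697, -0.1307, 0.0958]
tool_rot: [-0.001, 0.733, 0.68, -0.0]
contact_force: [1.0, -0.1, -2.0]
gripper_width: 0.682
grasp_force: 16.9
```

Run:
```python
from m import *
s=monitor.state();print(s['tool_pos'],s['grasp_force'],s['gripper_width']*85.4,s['contact_force'])
for n in('wrist','scene'):
  f=grab(n); X=cloud(f); hsv=cv2.cvtColor(f['color'],cv2.COLOR_RGB2HSV); H,S,V=[hsv[...,i].astype(int) for i in range(3)]
  t=((H>20)&(H<32)&(S>150)); P=X[t]; P=P[np.abs(P[:,0]-.47)<.08]; print(n,'trivet',P.min(0),P.max(0))
save(load('wrist'),'w4.png')
c=load('scene')['color'][120:220,160:260,::-1]; cv2.imwrite('pics/s4.png',cv2.resize(c,None,fx=5,fy=5,interpolation=2))
```

```text
[ 0.46967853 -0.13074058  0.09575132] 16.9054838642478 58.27172522232661 [ 0.99756169 -0.10395931 -1.95820038]
wrist trivet [ 0.4102574  -0.16587455  0.0180328 ] [ 0.53096001 -0.06783677  0.12851324]
scene trivet [ 0.43057836 -0.19477442  0.01789068] [ 0.50915903 -0.07717588  0.03527113]
```

View pics/w4.png

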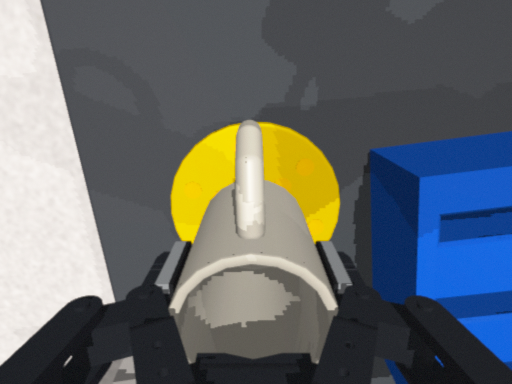

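The wrist view shows the mug held upright above the trivet, which is centred at about (255,200), so only small corrections are left. I'll lower it now.

>>> arm_command(rows=[[58.2, [0.003, -0.007, -0.03], [0, 0, 0]], [58.2, [0.003, -0.007, -0.06], [0, 0, 0]], [58.2, [0.003, -0.007, -0.085], [0, 0, 0]], [58.2, [0.003, -0.007, -0.1], [0, 0, 0]], [58.2, [0.003, -0.007, -0.11], [0, 0, 0]], [58.2, [0.003, -0.007, -0.115], [0, 0, 0]], [58.2, [0.003, -0.007, -0.115], [0, 0, 0]]])

```text
time: 9.12
tool_pos: [0.4708, -0.1329, 0.0613]
tool_rot: [-0.0, 0.733, 0.68, -0.0]
contact_force: [0.1, 0.1, -2.3]
gripper_width: 0.687
grasp_force: 16.9
```

>>> arm_command(rows=[[58.2, [0, 0, -0.003], [0, 0, 0]], [58.2, [0, 0, -0.006], [0, 0, 0]], [58.2, [0, 0, -0.006], [0, 0, 0]], [58.2, [0, 0, -0.006], [0, 0, 0]]])

```text
time: 9.45
tool_pos: [0.4712, -0.1331, 0.0602]
tool_rot: [0.0, 0.733, 0.68, 0.0]
contact_force: [-0.1, 0.5, -3.0]
gripper_width: 0.686
grasp_force: 16.9
```

>>> arm_command(rows=[[58.2, [0, 0, -0.003], [0, 0, 0]], [58.2, [0, 0, -0.006], [0, 0, 0]], [58.2, [0, 0, -0.006], [0, 0, 0]], [58.2, [0, 0, -0.006], [0, 0, 0]]])

```text
time: 9.78
tool_pos: [0.4714, -0.1332, 0.0598]
tool_rot: [0.0, 0.733, 0.68, -0.0]
contact_force: [-4.0, 1.2, 6.7]
gripper_width: 0.683
grasp_force: 17.6
```

Contact made. I'll open gently and then rise.

>>> arm_command(rows=[[59, [0, 0, 0.002], [0, 0, 0]], [60, [0, 0, 0.002], [0, 0, 0]], [63, [0, 0, 0.002], [0, 0, 0]], [70, [0, 0, 0.002], [0, 0, 0]], [78, [0, 0, 0.002], [0, 0, 0]], [85, [0, 0, 0.002], [0, 0, 0]], [85, [0, 0, 0.05], [0, 0, 0]], [85, [0, 0, 0.15], [0, 0, 0]], [85, [0, 0, 0.25], [0, 0, 0]], [85, [0, 0, 0.35], [0, 0, 0]], [85, [0, 0, 0.45], [0, 0, 0]], [85, [0, 0, 0.55], [0, 0, 0]]])

```text
time: 10.78
tool_pos: [0.4708, -0.133, 0.2246]
tool_rot: [0.0, 0.733, 0.68, 0.0]
contact_force: [1.1, -1.7, -0.2]
gripper_width: 0.995
grasp_force: 0.0
```

Run:
```python
from m import *
s=monitor.state();print(s['tool_pos'],s['contact_force'])
f=grab('wrist'); save(f,'w5.png'); X=cloud(f); hsv=cv2.cvtColor(f['color'],cv2.COLOR_RGB2HSV); H,S,V=[hsv[...,i].astype(int) for i in range(3)]
m=(X[...,2]>.106)&(X[...,2]<.125)&(np.abs(X[...,1]+.13)<.06)&(np.abs(X[...,0]-.47)<.06); P=X[m]; print('mug',P.min(0),P.max(0))
t=((H>20)&(H<32)&(S>150)); P=X[t]; print('triv',np.nanmin(P,0),np.nanmax(P,0))
f=grab('scene'); X=cloud(f); 
m=(X[...,2]>.106)&(X[...,2]<.125)&(np.abs(X[...,1]+.13)<.06)&(np.abs(X[...,0]-.47)<.06); P=X[m]; print('mug',P.min(0),P.max(0))
```

```text
[ 0.47080846 -0.13295283  0.22457788] [ 1.09049277 -1.70127653 -0.22970055]
mug [ 0.44351254 -0.16452836  0.10602466] [ 0.50275771 -0.10491783  0.11505378]
triv [ 0.41089899 -0.18593326  0.01864321] [ 0.53175371 -0.07454832  0.11198728]
mug [ 0.44315918 -0.16115988  0.10606483] [ 0.5021416  -0.10434374  0.1173617 ]
```

View pics/w5.png

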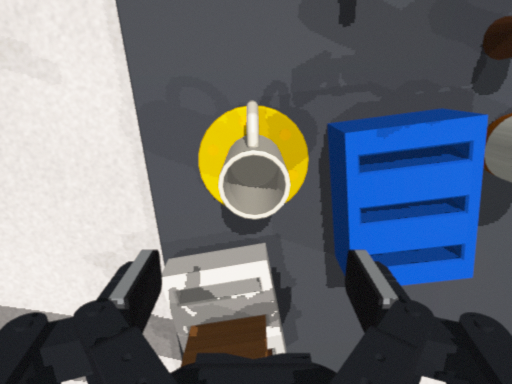

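The wrist view shows the mug upright on the trivet, with its rim at (255,183) inside the disc centred at (253,160). The caddy's three slots are visible at (415,155), (415,208) and (415,258). Boards next, so I'll turn and move over board2.

>>> arm_command(rows=[[85, [-0.01, -0.05, 0.05], [0, 0, -0.08]], [85, [-0.02, -0.1, 0.1], [0, 0, -0.16]], [85, [-0.04, -0.16, 0.1], [0, 0, -0.24]], [85, [-0.05, -0.22, 0.1], [0, 0, -0.32]], [85, [-0.07, -0.28, 0.1], [0, 0, -0.4]], [85, [-0.08, -0.34, 0.1], [0, 0, -0.48]], [70, [-0.1, -0.4, 0.1], [0, 0, -0.56]], [60, [-0.11, -0.46, 0.1], [0, 0, -0.64]], [50, [-0.12, -0.52, 0.1], [0, 0, -0.72]], [40, [-0.13, -0.58, 0.1], [0, 0, -0.8]], [40, [-0.14, -0.62, 0.05], [0, 0, -0.88]], [40, [-0.146, -0.623, 0.0], [0, 0, -0.886]]])

```text
time: 11.88
tool_pos: [0.427, -0.3222, 0.223]
tool_rot: [0.001, 0.999, 0.049, 0.0]
contact_force: [-0.2, 0.6, 0.6]
gripper_width: 0.465
grasp_force: 0.0
```

>>> arm_command(rows=[[40, [0, 0, 0], [0, 0, 0]], [40, [0, 0, 0], [0, 0, 0]]])

```text
time: 12.05
tool_pos: [0.4265, -0.3193, 0.2213]
tool_rot: [-0.001, 0.999, 0.052, -0.001]
contact_force: [0.6, -0.4, 0.5]
gripper_width: 0.467
grasp_force: 0.0
```

```bash
cat > b.py <<'E'
from m import *
s=monitor.state();print(s['tool_pos'],s['tool_rot'].round(3),s['contact_force'],s['joint_pos'].round(2))
for n in ('wrist','top','scene'):
  f=grab(n);X=cloud(f)
  b=(X[...,2]>.127)&(X[...,2]<.172)&(X[...,1]<-.25)&(X[...,1]>-.41)&(X[...,0]<.5)&(X[...,0]>.35)
  rep(n+' tab',b&(X[...,2]>.13),X,8,.05)
  b=(X[...,2]>.05)&(X[...,2]<.1)&(X[...,0]<.72)&(X[...,0]>.5)&(X[...,1]<-.05)&(X[...,1]>-.3)
  hsv=cv2.cvtColor(f['color'],cv2.COLOR_RGB2HSV); H,S=hsv[...,0],hsv[...,1]
  rep(n+' caddy',b&(H>105)&(H<125)&(S>150),X,300)
E
python3 b.py; python3 -c "
from h import *
save(load('wrist'),'w6.png')"
```

```text
[ 0.42647053 -0.31934395  0.22134158] [-0.001  0.999  0.052 -0.001] [ 0.56137422 -0.41999779  0.47151718] [-0.78 -0.16  1.83  0.    1.47  0.68]
wrist tab px (257, 200) 1036 ztop 0.161 ctr [ 0.4318 -0.3231] rect [ 428.3 -323.4] [36.  11.9] 5.8
wrist tab px (325, 199) 1378 ztop 0.161 ctr [ 0.4361 -0.3699] rect [ 433.4 -371.8] [36.3 12.4] 7.0
wrist caddy px (139, 2) 941 ztop 0.081 ctr [ 0.5607 -0.2362] rect [ 559.9 -225. ] [ 3.1 72.3] 5.5
top tab px (351, 243) 14 ztop 0.162 ctr [ 0.4398 -0.3159] rect [ 439.9 -316.6] [ 7.1 11. ] 8.4
top caddy px (306, 192) 1371 ztop 0.094 ctr [ 0.6158 -0.1738] rect [ 616.2 -174. ] [120.8 160.8] 3.1
scene tab px (145, 154) 60 ztop 0.164 ctr [ 0.4329 -0.3203] rect [ 427.3 -321.4] [41.2 12.1] 5.7
scene tab px (130, 157) 67 ztop 0.165 ctr [ 0.4378 -0.3685] rect [ 433.7 -369.5] [38.1 12.4] 5.5
scene caddy px (196, 208) 1674 ztop 0.094 ctr [ 0.6217 -0.1783] rect [ 616.  -176.5] [124.9 159.3] 3.0
```

View pics/w6.png

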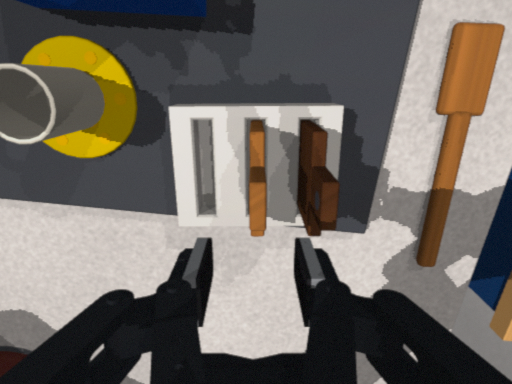

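The wrist view shows the board2 tab at (257,200) and the board3 tab at (325,199), each parallel to the fingers. I'll grasp board2 now.

>>> arm_command(rows=[[40, [0.003, -0.007, -0.1], [0, 0, 0]], [35, [0.003, -0.007, -0.2], [0, 0, 0]], [35, [0.003, -0.007, -0.28], [0, 0, 0]], [35, [0.003, -0.007, -0.326], [0, 0, 0]], [25, [0.003, -0.007, -0.326], [0, 0, 0]], [15, [0.003, -0.007, -0.326], [0, 0, 0]], [11, [0.003, -0.007, -0.326], [0, 0, 0]], [7, [0.003, -0.007, -0.326], [0, 0, 0]], [7, [0.003, -0.007, -0.326], [0, 0, 0]], [7, [0.003, -0.007, -0.326], [0, 0, 0]]])

```text
time: 13.03
tool_pos: [0.4287, -0.3226, 0.1267]
tool_rot: [0.001, 0.999, 0.052, 0.001]
contact_force: [0.5, -0.2, 0.3]
gripper_width: 0.129
grasp_force: 59.1
```

>>> arm_command(rows=[[7, [0, 0, 0.05], [0, 0, 0]], [7, [0, 0, 0.12], [0, 0, 0]], [7, [0, 0, 0.2], [0, 0, 0]], [7, [0, 0, 0.28], [0, 0, 0]], [7, [0, 0, 0.33], [0, 0, 0]], [7, [0, 0, 0.33], [0, 0, 0]], [7, [0, 0, 0.33], [0, 0, 0]]])

```text
time: 13.62
tool_pos: [0.4286, -0.3225, 0.2256]
tool_rot: [0.001, 0.999, 0.052, 0.001]
contact_force: [-0.0, -0.3, -0.9]
gripper_width: 0.131
grasp_force: 58.8
```

Run:
```python
from m import *
s=monitor.state();print(s['tool_pos'],s['contact_force'],s['grasp_force'])
# caddy slots in top & old wrist frame: dark pixels on caddy top plane
f=load('top'); X=cloud(f)
hsv=cv2.cvtColor(f['color'],cv2.COLOR_RGB2HSV)
for n in('scene','top'):
  f=grab(n); X=cloud(f); hsv=cv2.cvtColor(f['color'],cv2.COLOR_RGB2HSV); H,S,V=[hsv[...,i].astype(int) for i in range(3)]
  blue=(H>100)&(H<130)&(S>120)&(np.abs(X[...,0]-.616)<.08)&(np.abs(X[...,1]+.175)<.1)
  slot=blue&(X[...,2]<.082)&(V<np.median(V[blue])*.75)&(X[...,2]>.03)
  for c in comps(slot,30):
    r=cv2.minAreaRect(np.argwhere(c)[:,::-1].astype(np.float32)); q=onplane(f,*r[0],.0925)
    bx=cv2.boxPoints(r); w=np.array([onplane(f,*p,.0925)[:2] for p in bx]).round(3).tolist(); print(n,q.round(4),w)
g=load('wrist')
# board bottom estimate from scene: brown cloud
f=load('scene'); X=cloud(f); hsv=cv2.cvtColor(f['color'],cv2.COLOR_RGB2HSV); H,S,V=[hsv[...,i].astype(int) for i in range(3)]
m=(np.abs(X[...,0]-.428)<.07)&(np.abs(X[...,1]+.325)<.022)&(X[...,2]>.11)&(H<25)&(S>80); P=X[m]; print('board',np.percentile(P,[1,50,99],axis=0).round(4).tolist())
```

```text
[ 0.42855859 -0.32250968  0.22556565] [-0.0146705  -0.27317567 -0.89052779] 58.84287357330322
scene [ 0.6107 -0.1271  0.0925] [[0.575, -0.136], [0.573, -0.123], [0.645, -0.118], [0.647, -0.131]]
scene [ 0.6043 -0.1777  0.0925] [[0.578, -0.186], [0.577, -0.174], [0.63, -0.17], [0.631, -0.181]]
scene [ 0.6229 -0.2259  0.0925] [[0.581, -0.234], [0.581, -0.222], [0.663, -0.218], [0.663, -0.23]]
scene [ 0.6457 -0.1752  0.0925] [[0.627, -0.18], [0.629, -0.168], [0.664, -0.171], [0.662, -0.182]]
scene [ 0.7029 -0.1725  0.0925] [[0.687, -0.25], [0.678, -0.096], [0.719, -0.095], [0.726, -0.246]]
top [ 0.6164 -0.1736  0.0925] [[0.662, -0.165], [0.663, -0.178], [0.571, -0.182], [0.57, -0.169]]
top [ 0.6172 -0.2234  0.0925] [[0.663, -0.214], [0.664, -0.228], [0.572, -0.232], [0.571, -0.218]]
top [ 0.6122 -0.1237  0.0925] [[0.658, -0.116], [0.658, -0.13], [0.567, -0.131], [0.566, -0.117]]
board [[0.3589, -0.3465, 0.1593], [0.456, -0.3233, 0.5197], [0.4951, -0.3041, 0.552]]
```

>>> arm_command(rows=[[7, [0.03, 0.02, 0], [0, 0, -0.01]], [7, [0.08, 0.06, 0], [0, 0, -0.02]], [7, [0.14, 0.1, 0], [0, 0, -0.033]], [7, [0.2, 0.14, 0], [0, 0, -0.033]], [7, [0.26, 0.18, 0], [0, 0, -0.033]], [7, [0.32, 0.23, 0], [0, 0, -0.033]], [7, [0.38, 0.28, 0], [0, 0, -0.033]], [7, [0.42, 0.31, 0], [0, 0, -0.033]], [7, [0.44, 0.323, 0], [0, 0, -0.033]], [7, [0.44, 0.323, 0], [0, 0, -0.033]], [7, [0.44, 0.323, 0], [0, 0, -0.033]]])

```text
time: 14.63
tool_pos: [0.5596, -0.2253, 0.2235]
tool_rot: [-0.0, 1.0, 0.026, -0.001]
contact_force: [-0.9, -0.3, -0.2]
gripper_width: 0.131
grasp_force: 58.8
```

```bash
cat > sl.py <<'E'
from m import *
s=monitor.state();print(s['tool_pos'],s['tool_rot'].round(4))
f=grab('wrist'); save(f,'ws.png'); X=cloud(f); hsv=cv2.cvtColor(f['color'],cv2.COLOR_RGB2HSV); H,S,V=[hsv[...,i].astype(int) for i in range(3)]
blue=(H>100)&(H<130)&(S>120)
print('top z',np.nanmedian(X[blue&(X[...,2]>.085)][:,2]))
slot=(X[...,2]<.075)&(np.abs(X[...,0]-.616)<.055)&(np.abs(X[...,1]+.175)<.075)
rep('slots',slot,X,60,1)
T=X[blue&(X[...,2]>.087)]; r=cv2.minAreaRect((T[:,:2]*1000).astype(np.float32)); print(r)
E
python3 sl.py
```

```text
[ 0.55960024 -0.22533493  0.22354438] [-1.000e-04  9.997e-01  2.610e-02 -8.000e-04]
top z 0.09001088701211529
slots px (258, 94) 1601 ztop 0.071 ctr [ 0.6291 -0.2281] rect [ 620.3 -227.8] [96.3 15.1] 3.2
slots px (141, 103) 1386 ztop 0.074 ctr [ 0.6159 -0.1204] rect [ 614.6 -124.3] [96.6 11. ] 4.5
slots px (199, 103) 1681 ztop 0.073 ctr [ 0.6177 -0.1721] rect [ 617.3 -175.9] [96.4 12.7] 3.7
((614.4429931640625, -179.04522705078125), (126.00871276855469, 163.87228393554688), 2.865557909011841)
```

View pics/ws.png

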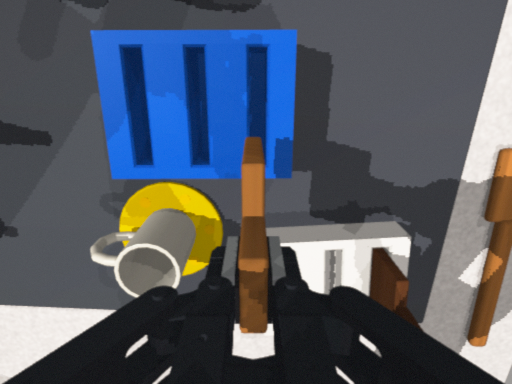

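The wrist view shows the held board at (253,235), in line with the nearest free slot at (257,92) of the caddy. The wrist depth puts that slot at about (0.619,-0.227). I'll start the insertion.

>>> arm_command(rows=[[7, [0.05, -0.004, 0], [0, 0, 0]], [7, [0.1, -0.004, 0], [0, 0, 0]], [7, [0.15, -0.004, 0], [0, 0, 0]], [7, [0.185, -0.004, 0], [0, 0, 0]], [7, [0.195, -0.004, 0], [0, 0, 0]], [7, [0.195, -0.004, -0.03], [0, 0, 0]], [7, [0.195, -0.004, -0.07], [0, 0, 0]], [7, [0.195, -0.004, -0.1], [0, 0, 0]], [7, [0.195, -0.004, -0.12], [0, 0, 0]], [7, [0.195, -0.004, -0.14], [0, 0, 0]], [7, [0.195, -0.004, -0.155], [0, 0, 0]], [7, [0.195, -0.004, -0.155], [0, 0, 0]]])

```text
time: 15.68
tool_pos: [0.6218, -0.2264, 0.1836]
tool_rot: [0.001, 1.0, 0.026, 0.005]
contact_force: [2.9, 3.2, 14.9]
gripper_width: 0.129
grasp_force: 61.7
```

>>> arm_command(rows=[[7, [0, 0, 0.04], [0, 0, 0]], [7, [0.01, 0.005, 0.04], [0, 0, 0]], [7, [0.013, 0.005, 0.04], [0, 0, 0]], [7, [0.013, 0.005, 0.04], [0, 0, 0]], [7, [0.013, 0.005, 0.025], [0, 0, 0]], [7, [0.013, 0.005, 0.01], [0, 0, 0]], [7, [0.013, 0.005, 0], [0, 0, 0]], [7, [0.013, 0.005, -0.01], [0, 0, 0]], [7, [0.013, 0.005, -0.01], [0, 0, 0]]])

```text
time: 16.43
tool_pos: [0.6265, -0.2251, 0.1811]
tool_rot: [0.001, 1.0, 0.026, 0.006]
contact_force: [3.8, 2.7, 17.1]
gripper_width: 0.132
grasp_force: 62.8
```

>>> arm_command(rows=[[7, [0, 0, 0.06], [0, 0, 0]], [7, [-0.007, 0, 0.06], [0, 0, 0]], [7, [-0.007, 0, 0.06], [0, 0, 0]], [7, [-0.007, 0, 0.06], [0, 0, 0]]])

```text
time: 16.77
tool_pos: [0.6195, -0.2246, 0.1909]
tool_rot: [-0.001, 1.0, 0.026, -0.001]
contact_force: [-0.5, 0.0, -1.8]
gripper_width: 0.126
grasp_force: 60.2
```

Run:
```python
from m import *
s=monitor.state();print(s['tool_pos'],s['tool_rot'].round(4),s['contact_force'])
f=grab('wrist'); g=grab('scene')
o=np.zeros((560,800,3),np.uint8); o[:384,:512]=f['color'][:,:,::-1]
o[:,512:]=cv2.resize(g['color'][150:246,155:230,::-1],(288,369),interpolation=2)[:560] if False else 0
c=cv2.resize(g['color'][150:246,160:232,::-1],(288,384),interpolation=2); o[:384,512:]=c
cv2.imwrite('pics/ins.png',o[:384])
X=cloud(f); hsv=cv2.cvtColor(f['color'],cv2.COLOR_RGB2HSV); H,S,V=[hsv[...,i].astype(int) for i in range(3)]
slot=(X[...,2]<.075)&(np.abs(X[...,0]-.616)<.055)&(np.abs(X[...,1]+.175)<.075)
rep('slots',slot,X,60,1)
br=(H<20)&(S>80)&(X[...,2]>.08)&(np.abs(X[...,0]-.62)<.07)&(np.abs(X[...,1]+.226)<.03)
for a in (.09,.11,.13,.15,.17):
  P=X[br&(np.abs(X[...,2]-a)<.01)]
  if len(P): print(a,len(P),P.min(0).round(4),P.max(0).round(4))
```

```text
[ 0.61946744 -0.2245806   0.19086532] [-6.000e-04  9.997e-01  2.590e-02 -1.200e-03] [-0.53123328  0.02867572 -1.8489469 ]
slots px (255, 140) 429 ztop 0.071 ctr [ 0.6496 -0.2267] rect [ 647.1 -226.2] [35.7 15.1] 3.2
slots px (132, 180) 1289 ztop 0.074 ctr [ 0.6124 -0.1206] rect [ 612.7 -120.5] [94.5  9.4] 8.3
slots px (194, 180) 1626 ztop 0.074 ctr [ 0.6109 -0.1719] rect [ 615.6 -173.3] [94.6 11.9] 6.6
0.09 1 [ 0.6529 -0.2217  0.0966] [ 0.6529 -0.2217  0.0966]
0.11 44 [ 0.6526 -0.2288  0.1007] [ 0.6551 -0.2184  0.1182]
0.13 65 [ 0.6544 -0.2287  0.12  ] [ 0.657  -0.2183  0.1389]
0.15 89 [ 0.6563 -0.2288  0.1401] [ 0.6589 -0.2184  0.1597]
0.17 1254 [ 0.632  -0.2304  0.16  ] [ 0.6604 -0.2181  0.18  ]
```

View pics/ins.png

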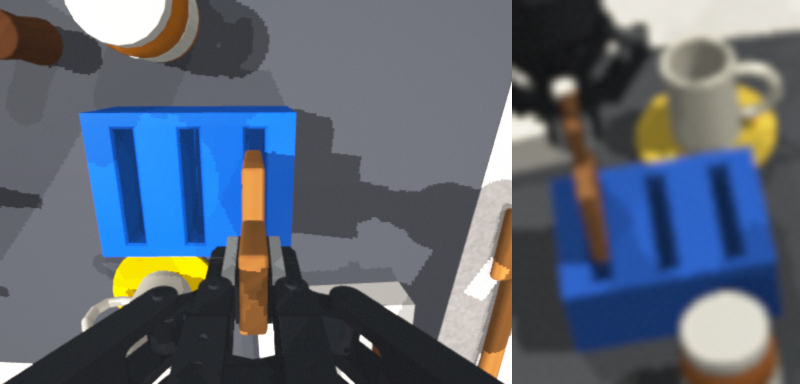

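The left view shows the board end at (253,155) just short of the slot's far end at (255,135). The right (scene) view shows the board sitting over the slot with spare length at its +x end. The board may be pitched in the grip, so I'll compare with the earlier frames.

Run:
```python
from m import *
for n,xc in (('wrist',.62),('scene',.62)):
  f=load(n); X=cloud(f); hsv=cv2.cvtColor(f['color'],cv2.COLOR_RGB2HSV); H,S,V=[hsv[...,i].astype(int) for i in range(3)]
  br=((H<20)|(H>170))&(S>80)&(X[...,2]>.08)&(np.abs(X[...,0]-xc)<.1)&(np.abs(X[...,1]+.226)<.03)
  # front end face (+x): for each z bin the mean of points with x within 3mm of max
  Z=[];F=[];R=[]
  for z in np.arange(.10,.18,.01):
    P=X[br&(np.abs(X[...,2]-z)<.005)]
    if len(P)>3: Z.append(z);F.append(np.percentile(P[:,0],90));R.append(np.percentile(P[:,0],2))
  print(n,np.round(Z,2),np.round(F,4),np.round(R,4),'slope',np.degrees(np.arctan(np.polyfit(Z,F,1)[0])) if len(Z)>2 else None)
  print('caddy front x', [np.percentile(X[(H>100)&(H<130)&(S>120)&(X[...,0]>.6)&(np.abs(X[...,1]+.175)<.07)&(np.abs(X[...,2]-z)<.005)][:,0],[50,95]).round(4) for z in (.05,.07,.09)])
```

```text
wrist [0.1  0.11 0.12 0.13 0.14 0.15 0.16 0.17] [0.6537 0.6546 0.6554 0.6564 0.6575 0.6584 0.6593 0.6602] [0.653  0.6529 0.6544 0.6552 0.6558 0.657  0.6583 0.6537] slope 5.3821318123462145
caddy front x [array([0.6444, 0.6802]), array([0.6423, 0.6797]), array([0.6456, 0.6755])]
scene [0.11 0.12 0.13 0.14 0.15 0.16 0.17] [0.6533 0.6531 0.6542 0.6549 0.6577 0.6565 0.6575] [0.6496 0.6508 0.6526 0.597  0.6008 0.6204 0.6397] slope 4.64332570944468
caddy front x [array([0.6766, 0.6792]), array([0.6747, 0.6788]), array([0.6447, 0.6754])]
```

The board is pitched about 5° in the grip, with its bottom toward -x. I'll level it with the wrist, correct the offsets and insert again.

>>> arm_command(rows=[[7, [0, 0, 0.03], [0, 0, 0]], [7, [0.005, -0.005, 0.03], [0, -0.03, 0]], [7, [0.005, -0.005, 0.03], [0, -0.056, 0]], [7, [0.005, -0.005, 0.03], [0, -0.056, 0]], [7, [0.005, -0.005, 0.03], [0, -0.056, 0]]])

```text
time: 17.28
tool_pos: [0.6214, -0.2264, 0.2018]
tool_rot: [0.001, 0.999, 0.026, 0.043]
contact_force: [0.2, -0.3, -1.8]
gripper_width: 0.134
grasp_force: 60.1
```

```bash
cat > bd.py <<'E'
import sys
from m import *
y0=float(sys.argv[1])
s=monitor.state();print(s['tool_pos'],s['tool_rot'].round(4),s['contact_force'])
for n in ('wrist','scene'):
  f=grab(n); X=cloud(f); hsv=cv2.cvtColor(f['color'],cv2.COLOR_RGB2HSV); H,S,V=[hsv[...,i].astype(int) for i in range(3)]
  br=((H<20)|(H>170))&(S>80)&(X[...,2]>.08)&(np.abs(X[...,0]-.62)<.1)&(np.abs(X[...,1]-y0)<.025)
  Z=[];F=[];Y=[]
  for z in np.arange(.10,.19,.01):
    P=X[br&(np.abs(X[...,2]-z)<.005)&(X[...,0]>.6)]
    if len(P)>3: Z.append(z);F.append(np.percentile(P[:,0],90));Q=P[P[:,0]>F[-1]-.002];Y.append([Q[:,1].min(),Q[:,1].max()])
  print(n,np.round(Z,2),np.round(F,4),'slope',np.degrees(np.arctan(np.polyfit(Z,F,1)[0])) if len(Z)>2 else None)
  print(np.round(Y,4).tolist())
  slot=(X[...,2]<.075)&(np.abs(X[...,0]-.616)<.055)&(np.abs(X[...,1]+.175)<.075)
  if n=='wrist': rep('slots',slot,X,60,1)
E
python3 bd.py -.226
```

```text
[ 0.6214032  -0.22637697  0.20179433] [0.001  0.9987 0.0258 0.0433] [ 0.22747166 -0.33185431 -1.79346305]
wrist [0.11 0.12 0.13 0.14 0.15 0.16 0.17 0.18] [0.6633 0.6635 0.6634 0.6635 0.6636 0.6636 0.6636 0.6637] slope 0.2639783586211132
[[-0.2289, -0.2207], [-0.2302, -0.2208], [-0.2305, -0.2203], [-0.2304, -0.2205], [-0.2306, -0.2201], [-0.2304, -0.2203], [-0.2306, -0.22], [-0.2305, -0.2201]]
slots px (194, 192) 1524 ztop 0.073 ctr [ 0.6119 -0.172 ] rect [ 616.5 -175.4] [95.5 12.1] 4.0
slots px (251, 145) 166 ztop 0.055 ctr [ 0.6589 -0.225 ] rect [ 657.8 -225.6] [14.  15.1] 3.2
slots px (136, 192) 1225 ztop 0.074 ctr [ 0.6122 -0.1206] rect [ 612.9 -120.5] [95.  9.] 8.2
scene [0.12 0.13 0.14 0.15 0.16 0.17 0.18] [0.6613 0.6625 0.6636 0.6632 0.661  0.6626 0.6623] slope 0.15815438520348232
[[-0.2287, -0.2231], [-0.2281, -0.2242], [-0.226, -0.2231], [-0.228, -0.2189], [-0.228, -0.2195], [-0.2245, -0.2188], [-0.2285, -0.2207]]
```

Now the board is vertical and centred. Inserting.

>>> arm_command(rows=[[7, [0, 0, -0.03], [0, 0, 0]], [7, [0, 0, -0.05], [0, 0, 0]], [7, [0, 0, -0.065], [0, 0, 0]], [7, [0, 0, -0.08], [0, 0, 0]], [7, [0, 0, -0.095], [0, 0, 0]], [7, [0, 0, -0.095], [0, 0, 0]]])

```text
time: 17.88
tool_pos: [0.6212, -0.226, 0.1715]
tool_rot: [0.001, 0.999, 0.026, 0.043]
contact_force: [-0.2, -0.1, -0.4]
gripper_width: 0.134
grasp_force: 60.1
```

>>> arm_command(rows=[[7, [0, 0, -0.02], [0, 0, 0]], [7, [0, 0, -0.04], [0, 0, 0]], [7, [0, 0, -0.06], [0, 0, 0]], [7, [0, 0, -0.08], [0, 0, 0]], [7, [0, 0, -0.1], [0, 0, 0]], [7, [0, 0, -0.12], [0, 0, 0]], [7, [0, 0, -0.13], [0, 0, 0]], [7, [0, 0, -0.14], [0, 0, 0]], [7, [0, 0, -0.14], [0, 0, 0]]])

```text
time: 18.63
tool_pos: [0.6215, -0.2262, 0.1305]
tool_rot: [0.001, 0.999, 0.026, 0.043]
contact_force: [0.5, 0.3, -0.9]
gripper_width: 0.136
grasp_force: 60.1
```

>>> arm_command(rows=[[7, [0, 0, -0.01], [0, 0, 0]], [7, [0, 0, -0.013], [0, 0, 0]], [7, [0, 0, -0.013], [0, 0, 0]]])

```text
time: 18.88
tool_pos: [0.6219, -0.2263, 0.1274]
tool_rot: [0.001, 0.999, 0.026, 0.044]
contact_force: [-0.4, 0.9, -0.7]
gripper_width: 0.132
grasp_force: 60.1
```

>>> arm_command(rows=[[12, [0, 0, 0], [0, 0, 0]], [20, [0, 0, 0], [0, 0, 0]], [30, [0, 0, 0], [0, 0, 0]], [36, [0, 0, 0], [0, 0, 0]], [36, [0, 0, 0], [0, 0, 0]], [36, [0, 0, 0.1], [0, 0, 0]], [40, [0, 0, 0.2], [0, 0, 0]], [40, [0, 0, 0.3], [0, 0.03, 0]], [40, [0, 0, 0.35], [0, 0.056, 0.033]], [40, [-0.1, -0.08, 0.35], [0, 0.056, 0.033]], [40, [-0.2, -0.16, 0.35], [0, 0.056, 0.033]], [40, [-0.3, -0.24, 0.35], [0, 0.056, 0.033]]])

```text
time: 19.88
tool_pos: [0.5316, -0.2988, 0.2332]
tool_rot: [-0.001, 0.999, 0.053, 0.0]
contact_force: [1.2, -0.5, -0.9]
gripper_width: 0.463
grasp_force: 0.0
```

Run:
```python
from m import *
s=monitor.state();print(s['tool_pos'],s['tool_rot'].round(4),s['contact_force'])
for n in('wrist','scene','top'):
  f=grab(n);X=cloud(f);hsv=cv2.cvtColor(f['color'],cv2.COLOR_RGB2HSV); H,S,V=[hsv[...,i].astype(int) for i in range(3)]
  br=((H<20)|(H>170))&(S>80)
  b=br&(X[...,2]>.127)&(X[...,2]<.172)&(X[...,1]<-.33)&(X[...,1]>-.41)&(X[...,0]<.5)&(X[...,0]>.35)
  rep(n+' tab3',b,X,8,.05)
  b=br&(X[...,2]>.1)&(X[...,2]<.2)&(X[...,1]<-.2)&(X[...,1]>-.26)&(X[...,0]<.7)&(X[...,0]>.55)
  rep(n+' board2',b,X,8,.05)
g=load('scene');cv2.imwrite('pics/s7.png',cv2.resize(g['color'][110:246,110:260,::-1],None,fx=4,fy=4,interpolation=2))
```

```text
[ 0.53159519 -0.29879204  0.23323055] [-6.000e-04  9.986e-01  5.290e-02  5.000e-04] [ 1.1908481  -0.49215593 -0.86595371]
wrist board2 px (167, 60) 3409 ztop 0.161 ctr [ 0.6204 -0.2304] rect [ 618.6 -228.7] [88.2 12.5] 3.1
scene tab3 px (131, 158) 39 ztop 0.164 ctr [ 0.4424 -0.3668] rect [ 437.5 -367.5] [24.4  8.5] 6.5
scene board2 px (178, 201) 119 ztop 0.162 ctr [ 0.6324 -0.2259] rect [ 632.2 -226.1] [64.4 11.5] 2.6
top tab3 px (366, 245) 48 ztop 0.162 ctr [ 0.4343 -0.3656] rect [ 432.7 -366.9] [30.  13.1] 6.3
top board2 px (322, 191) 127 ztop 0.161 ctr [ 0.6155 -0.2231] rect [ 616.7 -224.4] [86.8 13.2] 1.5
```

View pics/s7.png

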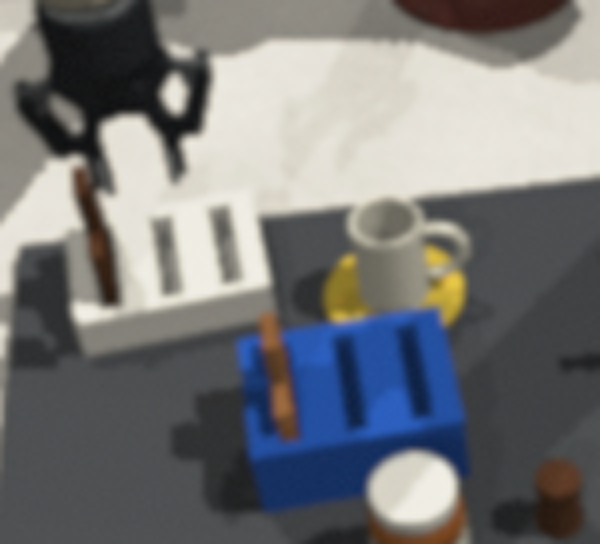

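The scene crop shows board2 seated in the caddy at (280,390), the dark board still in the stand at (100,240), and the mug upright on the trivet. Next is board3.

>>> arm_command(rows=[[40, [-0.1, -0.08, 0], [0, 0, 0]], [40, [-0.2, -0.16, 0], [0, 0, 0]], [40, [-0.3, -0.22, 0], [0, 0, 0]], [36, [-0.327, -0.238, -0.05], [0, 0, 0]], [36, [-0.327, -0.238, -0.15], [0, 0, 0]], [36, [-0.327, -0.238, -0.25], [0, 0, 0]], [36, [-0.327, -0.238, -0.32], [0, 0, 0]], [36, [-0.327, -0.238, -0.355], [0, 0, 0]], [20, [-0.327, -0.238, -0.355], [0, 0, 0]], [12, [-0.327, -0.238, -0.355], [0, 0, 0]], [7, [-0.327, -0.238, -0.355], [0, 0, 0]], [7, [-0.327, -0.238, -0.355], [0, 0, 0]]])

```text
time: 21.03
tool_pos: [0.4349, -0.3705, 0.1281]
tool_rot: [0.0, 0.999, 0.052, 0.001]
contact_force: [0.4, -0.8, -0.9]
gripper_width: 0.134
grasp_force: 59.7
```

>>> arm_command(rows=[[7, [0, 0, 0], [0, 0, 0]], [7, [0, 0, 0.03], [0, 0, 0]], [7, [0, 0, 0.08], [0, 0, 0]], [7, [0, 0, 0.14], [0, 0, 0]], [7, [0, 0, 0.2], [0, 0, 0]], [7, [0, 0, 0.26], [0, 0, 0]], [7, [0, 0, 0.3], [0, 0, 0]], [7, [0, 0, 0.33], [0, 0, 0]], [7, [0, 0, 0.33], [0, 0, 0]]])

```text
time: 21.78
tool_pos: [0.4347, -0.3707, 0.2281]
tool_rot: [0.001, 0.999, 0.052, 0.002]
contact_force: [0.6, -0.7, -0.3]
gripper_width: 0.132
grasp_force: 59.8
```

>>> arm_command(rows=[[7, [0.05, 0.05, 0], [0, 0, -0.01]], [7, [0.12, 0.11, 0], [0, 0, -0.02]], [7, [0.2, 0.18, 0], [0, 0, -0.033]], [7, [0.28, 0.26, 0], [0, 0, -0.033]], [7, [0.36, 0.34, 0], [0, 0, -0.033]], [7, [0.43, 0.42, 0], [0, 0, -0.033]], [7, [0.49, 0.51, 0], [0, 0, -0.033]], [7, [0.54, 0.6, 0], [0, 0, -0.033]], [7, [0.58, 0.69, 0], [0, 0, -0.033]], [7, [0.595, 0.77, 0], [0, 0, -0.033]], [7, [0.595, 0.814, 0], [0, 0, -0.033]], [7, [0.595, 0.814, 0], [0, 0, -0.033]]])

```text
time: 22.78
tool_pos: [0.6119, -0.1231, 0.2239]
tool_rot: [-0.002, 1.0, 0.027, -0.001]
contact_force: [-0.6, -0.3, -0.5]
gripper_width: 0.085
grasp_force: 0.0
```

```bash
sed -i 's/S>80/S>60/; s/.10,.19,.01/.12,.21,.01/' bd.py; python3 bd.py -.1264
```

```text
[ 0.61194794 -0.12310606  0.22393458] [-1.800e-03  9.996e-01  2.750e-02 -8.000e-04] [-0.5887926  -0.34871289 -0.52030473]
wrist [] [] slope None
[]
slots px (257, 168) 1558 ztop 0.07 ctr [ 0.6063 -0.1287] rect [ 613.5 -128. ] [94.7 15.1] 3.2
slots px (312, 168) 1348 ztop 0.074 ctr [ 0.6123 -0.1842] rect [ 616.4 -182.9] [12.4 95. ] 88.8
scene [] [] slope None
[]
```

The board slipped out of the grip, so I need to find where it went.

Run:
```python
from h import *
f=grab('top'); g=load('scene')
o=np.zeros((460,800,3),np.uint8)
o[:,:400]=cv2.resize(f['color'][170:285,285:385,::-1],(400,460),interpolation=2)
o[:,400:]=cv2.resize(g['color'][110:225,110:210,::-1],(400,460),interpolation=2)
cv2.imwrite('pics/drop.png',o)
```

```text
(no output)
```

View pics/drop.png

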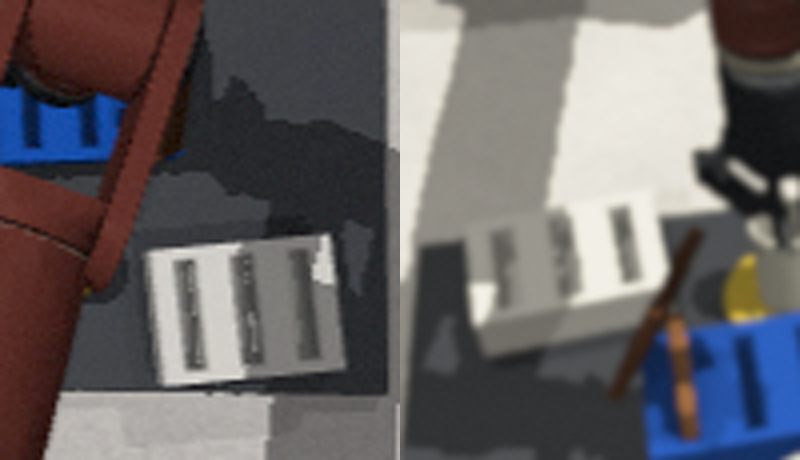

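My transit path crossed board2's tab and knocked board3 out of the grip. In the right crop, dark board3 is tilted from about (700,235) to (610,395), beside the caddy's -y face. I'll raise the arm, back off and look closely.

>>> arm_command(rows=[[20, [0, 0, 0.1], [0, 0, 0]], [40, [0, 0, 0.2], [0, 0, 0]], [60, [0, 0, 0.3], [0, 0, 0]], [60, [-0.1, -0.05, 0.35], [0, 0, 0]], [60, [-0.2, -0.15, 0.35], [0, 0, 0]], [60, [-0.3, -0.25, 0.35], [0, 0, 0]], [60, [-0.3, -0.35, 0.35], [0, 0, 0]], [60, [-0.3, -0.45, 0.35], [0, 0, 0]], [60, [-0.3, -0.5, 0.35], [0, 0, 0]], [60, [-0.3, -0.5, 0.35], [0, 0, 0]]])

```text
time: 23.77
tool_pos: [0.5212, -0.2789, 0.3293]
tool_rot: [-0.001, 1.0, 0.024, -0.001]
contact_force: [-0.6, -0.3, -0.5]
gripper_width: 0.701
grasp_force: 0.0
```

Run:
```python
from m import *
s=monitor.state();print(s['tool_pos'],s['tool_rot'].round(4))
for n in('wrist','scene','top'):
  f=grab(n);X=cloud(f);hsv=cv2.cvtColor(f['color'],cv2.COLOR_RGB2HSV); H,S,V=[hsv[...,i].astype(int) for i in range(3)]
  br=((H<20)|(H>170))&(S>90)&(np.abs(X[...,0]-.58)<.15)&(X[...,1]<-.12)&(X[...,1]>-.42)&(X[...,2]>.03)&(X[...,2]<.2)
  for c in comps(br,15):
    P=X[c]; v,u=np.argwhere(c).mean(0); print(n,(int(u),int(v)),len(P),P.min(0).round(3),P.max(0).round(3),'V',int(np.median(V[c])))
f=load('wrist'); g=load('scene'); 
o=np.zeros((384,800,3),np.uint8); o[:,:512]=f['color'][:,:,::-1]; o[:,512:]=cv2.resize(g['color'][150:240,140:207,::-1],(288,384),interpolation=2); cv2.imwrite('pics/drop2.png',o)
```

```text
[ 0.52120626 -0.27892053  0.32930095] [-1.000e-03  9.997e-01  2.360e-02 -5.000e-04]
wrist (204, 60) 1818 [ 0.575 -0.235  0.078] [ 0.663 -0.217  0.162] V 133
wrist (289, 66) 5755 [ 0.573 -0.399  0.03 ] [ 0.67  -0.264  0.035] V 86
scene (179, 202) 101 [ 0.597 -0.235  0.063] [ 0.664 -0.218  0.166] V 122
scene (153, 224) 666 [ 0.572 -0.395  0.03 ] [ 0.669 -0.266  0.04 ] V 83
top (297, 163) 34 [ 0.712 -0.162  0.068] [ 0.73  -0.122  0.108] V 73
top (321, 191) 120 [ 0.573 -0.229  0.08 ] [ 0.66  -0.213  0.163] V 119
top (336, 184) 30 [ 0.644 -0.309  0.03 ] [ 0.662 -0.268  0.035] V 65
top (346, 193) 157 [ 0.578 -0.352  0.03 ] [ 0.662 -0.301  0.038] V 79
top (333, 194) 72 [ 0.584 -0.297  0.03 ] [ 0.647 -0.271  0.037] V 42
top (356, 189) 25 [ 0.625 -0.381  0.03 ] [ 0.645 -0.348  0.038] V 71
```

View pics/drop2.png

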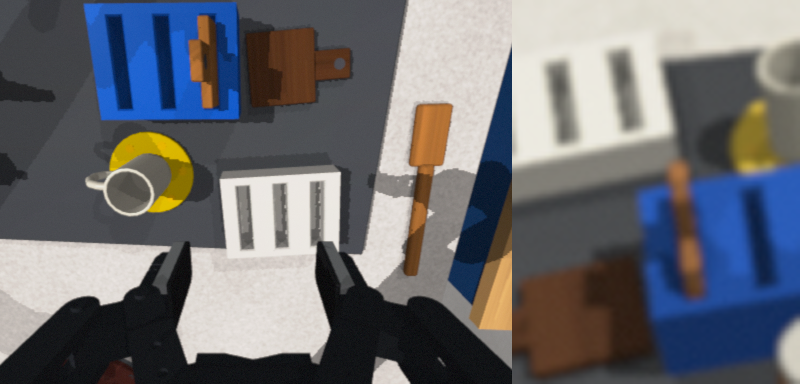

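Board3 is lying flat on the granite, with its body at about (282,65) in the wrist view and its tab pointing to -y. Board2 and the mug are fine. To stand it up I can grip the tab by its 36 mm edges and roll the tool sideways, so I'll test which way the wrist rolls.

>>> arm_command(rows=[[60, [-0.1, 0, 0.1], [-0.07, 0, 0]], [60, [-0.1, 0, 0.1], [-0.14, 0, 0]], [60, [-0.1, 0, 0.1], [-0.21, 0, 0]], [60, [-0.1, 0, 0.1], [-0.28, 0, 0]], [60, [-0.1, 0, 0.1], [-0.28, 0, 0]]])

```text
time: 24.33
tool_pos: [0.4927, -0.2716, 0.3588]
tool_rot: [0.217, 0.976, 0.028, -0.005]
contact_force: [-0.1, 0.8, -0.8]
gripper_width: 0.702
grasp_force: 0.0
```

Run:
```python
from m import *
s=monitor.state();print(s['tool_pos'],s['tool_rot'].round(4),s['joint_pos'].round(3))
f=load('wrist');X=cloud(f);hsv=cv2.cvtColor(f['color'],cv2.COLOR_RGB2HSV); H,S,V=[hsv[...,i].astype(int) for i in range(3)]
br=((H<20)|(H>170))&(S>90)&(np.abs(X[...,0]-.58)<.15)&(X[...,1]<-.25)&(X[...,1]>-.42)&(X[...,2]>.025)&(X[...,2]<.06)
P=X[br]; t=P[P[:,1]<-.365]; b=P[P[:,1]>-.34]
print('z',np.median(P[:,2]))
for q in(t,b): print(np.round(cv2.minAreaRect((q[:,:2]*1000).astype(np.float32))[0],1),cv2.minAreaRect((q[:,:2]*1000).astype(np.float32))[1:],q[:,:2].min(0).round(4),q[:,:2].max(0).round(4))
```

```text
[ 0.49266081 -0.2715754   0.35876629] [ 0.2172  0.9757  0.0283 -0.0055] [-0.446 -0.251  1.73  -0.394  1.47   1.069]
z 0.03206878457745387
[ 630.1 -380.4] ((35.70428466796875, 33.49715805053711), 6.492344379425049) [ 0.6109 -0.3987] [ 0.6491 -0.365 ]
[ 620.7 -307.3] ((89.74105072021484, 76.06459045410156), 7.285113334655762) [ 0.5728 -0.34  ] [ 0.6694 -0.2644]
```

The wrist only rolls freely toward +y (q4 limit), so the plan is:
1. Grip the tab with the tool down.
2. Flip the yaw by 180°.
3. Roll the tool to point at +y.
4. Lower the board into the stand's -y slot, then regrasp it from above.

>>> arm_command(rows=[[60, [0.1, -0.08, 0], [0.07, 0, 0]], [60, [0.2, -0.16, 0], [0.14, 0, 0]], [60, [0.3, -0.24, 0], [0.21, 0, 0]], [60, [0.4, -0.32, 0], [0.28, 0, 0]], [60, [0.458, -0.361, 0], [0.28, 0, 0]], [60, [0.458, -0.361, 0], [0.28, 0, 0]]])

```text
time: 24.83
tool_pos: [0.6316, -0.3872, 0.3552]
tool_rot: [-0.004, 1.0, 0.025, -0.001]
contact_force: [0.3, -0.3, -0.9]
gripper_width: 0.703
grasp_force: 0.0
```

>>> arm_command(rows=[[55, [0, 0, -0.05], [0, 0, -0.08]], [55, [0, 0, -0.1], [0, 0, -0.16]], [55, [0, 0, -0.15], [0, 0, -0.24]], [55, [0, 0, -0.2], [0, 0, -0.32]], [55, [0, 0, -0.25], [0, 0, -0.4]], [55, [0, 0, -0.3], [0, 0, -0.48]], [55, [0, 0, -0.35], [0, 0, -0.56]], [55, [0, 0, -0.4], [0, 0, -0.64]], [55, [0, 0, -0.45], [0, 0, -0.72]], [55, [0, 0, -0.5], [0, 0, -0.8]], [55, [0, 0, -0.55], [0, 0, -0.88]], [55, [0, 0, -0.6], [0, 0, -0.953]]])

```text
time: 25.83
tool_pos: [0.63, -0.3825, 0.1802]
tool_rot: [-0.002, 0.749, -0.663, 0.001]
contact_force: [-0.8, 0.3, -0.2]
gripper_width: 0.647
grasp_force: 0.0
```

Run:
```python
from m import *
s=monitor.state();print(s['tool_pos'],s['tool_rot'].round(4),s['joint_pos'].round(3))
for n in ('scene','wrist'):
  f=grab(n);X=cloud(f);hsv=cv2.cvtColor(f['color'],cv2.COLOR_RGB2HSV); H,S,V=[hsv[...,i].astype(int) for i in range(3)]
  br=((H<20)|(H>170))&(S>90)&(np.abs(X[...,0]-.62)<.1)&(X[...,1]<-.25)&(X[...,1]>-.42)&(X[...,2]>.022)&(X[...,2]<.06)
  P=X[br]; t=P[P[:,1]<-.365]; b=P[P[:,1]>-.34]
  print(n,len(P),'z',np.median(P[:,2]))
  for q in(t,b):
    if len(q)>5: print(np.round(cv2.minAreaRect((q[:,:2]*1000).astype(np.float32))[0],1),cv2.minAreaRect((q[:,:2]*1000).astype(np.float32))[1:],q[:,:2].min(0).round(4),q[:,:2].max(0).round(4))
```

```text
[ 0.62996878 -0.38253594  0.18019249] [-0.0016  0.7487 -0.6629  0.0008] [-0.648  0.34   1.371  0.003  1.428  2.372]
scene 754 z 0.03295046317662126
[ 630.6 -382.9] ((35.48117446899414, 35.22003173828125), 89.49790954589844) [ 0.6129 -0.4005] [ 0.6482 -0.3651]
[ 620.1 -307.6] ((94.29808044433594, 76.19359588623047), 6.796222686767578) [ 0.5716 -0.3399] [ 0.6714 -0.2657]
wrist 8581 z 0.0319573580997029
[ 630.3 -380.8] ((35.07380676269531, 35.42339324951172), 7.518176078796387) [ 0.6107 -0.4001] [ 0.6495 -0.365 ]
[ 620.5 -306.9] ((90.54134368896484, 75.27725219726562), 6.104225158691406) [ 0.5725 -0.34  ] [ 0.6691 -0.2654]
```

>>> arm_command(rows=[[55, [0.001, 0.005, -0.1], [0, 0, 0]], [55, [0.001, 0.005, -0.2], [0, 0, 0]], [55, [0.001, 0.005, -0.3], [0, 0, 0]], [55, [0.001, 0.005, -0.4], [0, 0, 0]], [55, [0.001, 0.005, -0.46], [0, 0, 0]], [50, [0.001, 0.005, -0.49], [0, 0, 0]], [46, [0.001, 0.005, -0.5], [0, 0, 0]], [44, [0.001, 0.005, -0.505], [0, 0, 0]], [44, [0.001, 0.005, -0.505], [0, 0, 0]]])

```text
time: 26.68
tool_pos: [0.6313, -0.383, 0.0308]
tool_rot: [-0.001, 0.751, -0.661, 0.002]
contact_force: [0.4, -0.0, -0.2]
gripper_width: 0.512
grasp_force: 0.0
```

>>> arm_command(rows=[[44, [0, 0.003, -0.01], [0, 0, 0]], [44, [0, 0.003, -0.02], [0, 0, 0]], [44, [0, 0.003, -0.02], [0, 0, 0]], [44, [0, 0.003, -0.02], [0, 0, 0]]])

```text
time: 27.02
tool_pos: [0.6301, -0.3815, 0.0228]
tool_rot: [-0.001, 0.75, -0.661, 0.001]
contact_force: [0.5, -0.1, -0.9]
gripper_width: 0.513
grasp_force: 0.0
```

>>> arm_command(rows=[[44, [0, 0, -0.007], [0, 0, 0]], [40, [0, 0, -0.007], [0, 0, 0]], [37, [0, 0, -0.007], [0, 0, 0]], [35, [0, 0, -0.007], [0, 0, 0]], [33, [0, 0, -0.007], [0, 0, 0]], [30, [0, 0, -0.007], [0, 0, 0]], [30, [0, 0, -0.007], [0, 0, 0]], [30, [0, 0, -0.007], [0, 0, 0]]])

```text
time: 27.68
tool_pos: [0.6301, -0.3816, 0.0206]
tool_rot: [-0.001, 0.75, -0.661, 0.001]
contact_force: [0.4, -0.2, 2.1]
gripper_width: 0.402
grasp_force: 60.0
```

>>> arm_command(rows=[[28, [0, 0, 0.02], [0, 0, 0]], [28, [0, 0, 0.06], [0, 0, 0]], [28, [0, 0, 0.12], [0, 0, 0]], [28, [0, 0, 0.19], [0, 0, 0]], [28, [0, 0, 0.27], [0, 0, 0]], [28, [0, 0, 0.35], [0, 0, 0]], [28, [0, 0, 0.43], [0, 0, 0]], [28, [0, 0, 0.51], [0, 0, 0]], [28, [0, 0, 0.59], [0, 0, 0]], [28, [0, 0, 0.67], [0, 0, 0]], [28, [0, 0, 0.75], [0, 0, 0]], [28, [0, 0, 0.8], [0, 0, 0]]])

```text
time: 28.68
tool_pos: [0.6307, -0.3819, 0.2651]
tool_rot: [-0.001, 0.75, -0.661, 0.003]
contact_force: [0.7, -0.1, -1.6]
gripper_width: 0.402
grasp_force: 59.9
```

>>> arm_command(rows=[[28, [-0.03, -0.0, 0], [0, 0, 0.07]], [28, [-0.06, 0, 0], [0, 0, 0.14]], [28, [-0.1, 0, 0], [0, 0, 0.21]], [28, [-0.14, 0, 0], [0, 0, 0.28]], [28, [-0.18, 0, 0], [0, 0, 0.35]], [28, [-0.22, 0, 0], [0, 0, 0.42]], [28, [-0.26, 0, 0], [0, 0, 0.49]], [28, [-0.3, 0, 0], [0, 0, 0.56]], [28, [-0.34, 0, 0], [0, 0, 0.63]], [28, [-0.38, 0, 0], [0, 0, 0.7]], [28, [-0.42, 0, 0], [0, 0, 0.77]], [28, [-0.45, 0, 0], [0, 0, 0.84]]])

```text
time: 29.68
tool_pos: [0.4941, -0.3812, 0.2606]
tool_rot: [-0.001, 0.998, -0.06, 0.0]
contact_force: [0.6, 0.7, -1.2]
gripper_width: 0.404
grasp_force: 59.8
```

>>> arm_command(rows=[[28, [-0.03, -0.01, 0], [0, 0, 0.07]], [28, [-0.06, -0.02, 0], [0, 0, 0.14]], [28, [-0.09, -0.03, 0], [0, 0, 0.21]], [28, [-0.12, -0.05, 0], [0, 0, 0.28]], [28, [-0.15, -0.07, 0], [0, 0, 0.35]], [28, [-0.18, -0.1, 0], [0, 0, 0.42]], [28, [-0.2, -0.12, 0], [0, 0, 0.49]], [28, [-0.2, -0.14, 0], [0, 0, 0.56]], [28, [-0.2, -0.16, 0], [0, 0, 0.63]], [28, [-0.2, -0.18, 0], [0, 0, 0.7]], [28, [-0.2, -0.2, 0], [0, 0, 0.77]], [28, [-0.2, -0.2, 0], [0, 0, 0.84]]])

```text
time: 30.68
tool_pos: [0.4347, -0.442, 0.2605]
tool_rot: [-0.001, 0.826, 0.564, -0.001]
contact_force: [-0.0, 0.4, -1.0]
gripper_width: 0.407
grasp_force: 59.9
```

>>> arm_command(rows=[[28, [0, 0, 0], [0.03, 0, 0.08]], [28, [0, 0, 0], [0.03, 0, 0.14]], [28, [0, 0, 0], [0, 0, 0.31]], [28, [0, 0, 0], [0, 0, 0.31]], [28, [0, 0, 0], [0, 0, 0.31]]])

```text
time: 31.1
tool_pos: [0.435, -0.4409, 0.2605]
tool_rot: [-0.001, 0.666, 0.746, -0.001]
contact_force: [-0.4, -0.7, -1.2]
gripper_width: 0.402
grasp_force: 60.0
```

Run:
```python
from m import *
s=monitor.state();print(s['tool_pos'],s['tool_rot'].round(4),s['joint_pos'].round(3),s['grasp_force'],s['gripper_width'])
```

```text
[ 0.43498274 -0.44088644  0.26051853] [-8.00e-04  6.66e-01  7.46e-01 -7.00e-04] [-0.911  0.025  1.593 -0.002  1.525 -1.025] 59.95711326599121 0.4020290459905556
```

>>> arm_command(rows=[[28, [0, 0, 0], [0.07, 0.008, 0]], [28, [0, 0, 0], [0.14, 0.016, 0]], [28, [0, 0, 0], [0.21, 0.024, 0]], [28, [0, 0, 0], [0.28, 0.032, 0]], [28, [0, 0, 0], [0.35, 0.04, 0]], [28, [0, 0, 0], [0.42, 0.048, 0]], [28, [0, 0, 0], [0.49, 0.056, 0]], [28, [0, 0, 0], [0.56, 0.064, 0]], [28, [0, 0, 0], [0.63, 0.072, 0]], [28, [0, 0, 0], [0.7, 0.08, 0]], [28, [0, 0, 0], [0.77, 0.088, 0]], [28, [0, 0, 0], [0.83, 0.094, 0]]])

```text
time: 32.1
tool_pos: [0.4349, -0.4422, 0.2598]
tool_rot: [-0.458, 0.528, 0.589, 0.406]
contact_force: [0.6, -0.5, -1.0]
gripper_width: 0.403
grasp_force: 60.1
```

>>> arm_command(rows=[[28, [0, 0, 0], [0.053, 0.006, 0]], [28, [0, 0, 0], [0.053, 0.006, 0]], [28, [0, 0, 0], [0.053, 0.006, 0]]])

```text
time: 32.35
tool_pos: [0.4349, -0.4415, 0.2587]
tool_rot: [-0.481, 0.511, 0.57, 0.426]
contact_force: [-0.4, -0.0, -0.8]
gripper_width: 0.4
grasp_force: 60.1
```

```bash
cat > d3.py <<'E'
from m import *
s=monitor.state();print(s['tool_pos'],s['tool_rot'].round(4),s['joint_pos'].round(3),s['grasp_force'],s['contact_force'])
from scipy.spatial.transform import Rotation as R
q=s['tool_rot']; print('tool z',R.from_quat([q[1],q[2],q[3],q[0]]).as_matrix().round(3).tolist())
for n in('wrist','scene'):
  f=grab(n);X=cloud(f);hsv=cv2.cvtColor(f['color'],cv2.COLOR_RGB2HSV); H,S,V=[hsv[...,i].astype(int) for i in range(3)]
  br=((H<20)|(H>170))&(S>80)&(np.abs(X[...,0]-.43)<.09)&(X[...,1]<-.28)&(X[...,1]>-.5)&(X[...,2]>.06)&(X[...,2]<.3)
  c=comps(br,30)
  if not c: continue
  P=X[max(c,key=lambda k:k.sum())]; print(n,len(P),P.min(0).round(4),P.max(0).round(4))
  A=np.c_[P[:,0]-.43,P[:,2]-.2,np.ones(len(P))]; co=np.linalg.lstsq(A,P[:,1],rcond=None)[0]; print('y = %.4f + %.3f(x-.43) + %.3f(z-.2)'%(co[2],co[0],co[1]),'lean',np.degrees(np.arctan(co[1])))
  for z in np.arange(.08,.3,.02):
    Q=P[np.abs(P[:,2]-z)<.008]
    if len(Q)>5: print(round(z,3),Q[:,0].min().round(4),Q[:,0].max().round(4),np.median(Q[:,1]).round(4))
E
python3 d3.py; python3 -c "
from h import *
g=load('scene');f=load('wrist');o=np.zeros((384,800,3),np.uint8);o[:,:512]=f['color'][:,:,::-1];o[:,512:]=cv2.resize(g['color'][100:228,90:186,::-1],(288,384),interpolation=2);cv2.imwrite('pics/tilt.png',o)"
```

```text
[ 0.43491021 -0.44145306  0.25865871] [-0.4812  0.5112  0.5703  0.4265] [-1.08   0.732  1.096  0.734  2.571 -0.847] 60.07063865661621 [-0.44255018 -0.0074934  -0.75378621]
tool z [[-0.014, 0.994, -0.113], [0.173, 0.114, 0.978], [0.985, -0.006, -0.173]]
wrist 9665 [ 0.4135 -0.4846  0.2057] [ 0.4624 -0.4391  0.2764]
y = -0.4659 + 0.114(x-.43) + 0.199(z-.2) lean 11.232830775611026
0.2 0.4315 0.4459 -0.4629
0.22 0.4135 0.4624 -0.4609
0.24 0.4191 0.4559 -0.4573
0.26 0.4205 0.4576 -0.4542
0.28 0.4193 0.4544 -0.4495
scene 80 [ 0.4496 -0.4607  0.1614] [ 0.4857 -0.4415  0.2443]
y = -0.4594 + 0.141(x-.43) + 0.200(z-.2) lean 11.291622369965642
0.18 0.479 0.4857 -0.4565
0.2 0.4768 0.484 -0.4537
0.22 0.4766 0.4819 -0.4477
0.24 0.4504 0.4827 -0.4491
```

View pics/tilt.png

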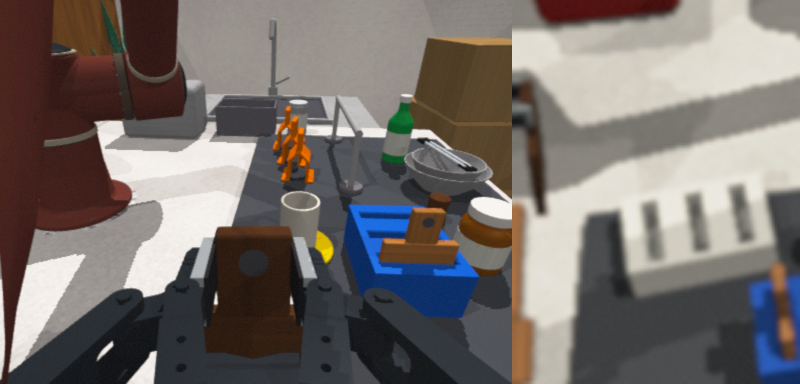

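The left view shows board3 held by its tab edges at (255,280), standing nearly upright with an 11° lean. The right view shows the empty stand with its slots at (650,232), (695,220) and (742,210). I'll move toward the stand's -y slot and straighten the board.

>>> arm_command(rows=[[28, [0, 0.04, 0], [0, 0, 0]], [28, [-0.005, 0.09, 0], [0, 0, 0]], [28, [-0.01, 0.14, 0], [0, 0, 0]], [28, [-0.013, 0.19, 0], [0, 0, 0]], [28, [-0.013, 0.24, 0], [0.02, 0.002, 0]], [28, [-0.013, 0.28, 0], [0.05, 0.005, 0]], [28, [-0.013, 0.292, 0], [0.067, 0.007, 0]], [28, [-0.013, 0.292, 0], [0.067, 0.007, 0]], [28, [-0.013, 0.292, 0], [0.067, 0.007, 0]]])

```text
time: 33.2
tool_pos: [0.4312, -0.3541, 0.261]
tool_rot: [-0.509, 0.487, 0.546, 0.453]
contact_force: [-0.1, -0.5, -0.9]
gripper_width: 0.399
grasp_force: 60.1
```

```bash
python3 d3.py
python3 - <<'E'
from m import *
for n in('scene','top'):
  f=grab(n) if n=='top' else load(n); X=cloud(f); hsv=cv2.cvtColor(f['color'],cv2.COLOR_RGB2HSV); H,S,V=[hsv[...,i].astype(int) for i in range(3)]
  roi=(np.abs(X[...,0]-.43)<.075)&(np.abs(X[...,1]+.325)<.1)
  st=roi&(X[...,2]>.05)&(X[...,2]<.07)&(S<60)
  print(n,'stand',[np.round(a,1) for a in cv2.minAreaRect((X[st][:,:2]*1000).astype(np.float32))])
  sl=roi&(X[...,2]<.052)&(X[...,2]>.025)&(S<60)
  for c in comps(sl,15):
    q=np.argwhere(c)[:,::-1].astype(np.float32); r=cv2.minAreaRect(q); print('slot',onplane(f,*r[0],.0615).round(4),r[1])
g=load('scene'); cv2.imwrite('pics/pre.png',cv2.resize(g['color'][110:222,100:200,::-1],None,fx=5,fy=5,interpolation=2))
E
```

```text
[ 0.43122225 -0.35407791  0.26104934] [-0.5092  0.4873  0.5461  0.4529] [-1.032  0.608  1.327  0.809  2.54  -0.825] 60.08872032165527 [-0.0675161  -0.54817143 -0.85719639]
tool z [[-0.007, 0.993, -0.115], [0.071, 0.115, 0.991], [0.997, -0.002, -0.071]]
wrist 9689 [ 0.4098 -0.4271  0.2063] [ 0.4585 -0.3537  0.2832]
y = -0.3720 + 0.115(x-.43) + 0.093(z-.2) lean 5.319363881087377
0.2 0.4295 0.4398 -0.3702
0.22 0.4098 0.4585 -0.3696
0.24 0.4134 0.4546 -0.368
0.26 0.4168 0.4535 -0.3669
0.28 0.416 0.4512 -0.3642
scene 65 [ 0.4462 -0.3631  0.167 ] [ 0.4781 -0.3515  0.2424]
y = -0.3647 + 0.135(x-.43) + 0.093(z-.2) lean 5.304763970473152
0.2 0.4725 0.4771 -0.3585
0.22 0.4691 0.4773 -0.3554
0.24 0.4462 0.4773 -0.3581
scene stand [array([ 425.2, -321.5]), array([129.5, 160.4]), np.float64(6.0)]
slot [ 0.4273 -0.2705  0.0615] (17.59069061279297, 5.260767459869385)
slot [ 0.43   -0.3204  0.0615] (19.070283889770508, 5.096368789672852)
slot [ 0.435  -0.3696  0.0615] (19.104658126831055, 5.079850673675537)
slot [ 0.5061 -0.3113  0.0615] (6.7626495361328125, 49.24054718017578)
top stand [array([ 426.1, -318. ]), array([120.2, 160.1]), np.float64(6.3)]
slot [ 0.4319 -0.3674  0.0615] (27.055727005004883, 4.969419002532959)
slot [ 0.4265 -0.318   0.0615] (26.61400032043457, 4.858987808227539)
slot [ 0.421  -0.2683  0.0615] (27.276588439941406, 4.858987808227539)
slot [ 0.39   -0.2388  0.0615] (15.991808891296387, 1.189473271369934)
```

View pics/pre.png

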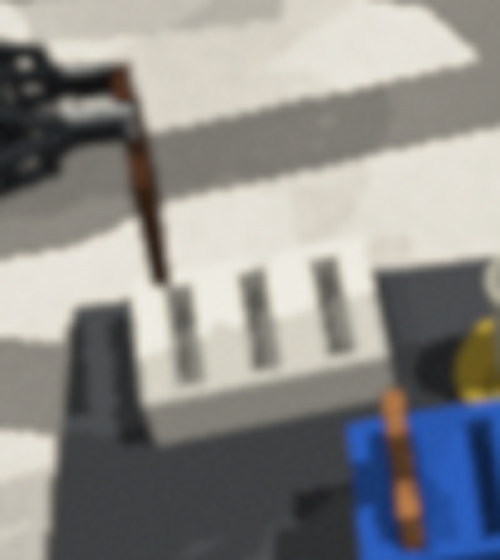

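The view shows the dark board at (150,200) hanging just above the stand's first slot at (185,335). Lowering it now.

>>> arm_command(rows=[[28, [-0.003, 0.007, -0.05], [0, 0, 0]], [28, [-0.003, 0.007, -0.11], [0, 0, 0]], [28, [-0.003, 0.007, -0.17], [0, 0, 0]], [28, [-0.003, 0.007, -0.22], [0, 0, 0]], [28, [-0.003, 0.007, -0.26], [0, 0, 0]], [28, [-0.003, 0.007, -0.29], [0, 0, 0]], [28, [-0.003, 0.007, -0.31], [0, 0, 0]], [28, [-0.003, 0.007, -0.33], [0, 0, 0]], [28, [-0.003, 0.007, -0.33], [0, 0, 0]]])

```text
time: 34.1
tool_pos: [0.4309, -0.3549, 0.1737]
tool_rot: [-0.509, 0.479, 0.549, 0.458]
contact_force: [3.1, 1.1, 38.1]
gripper_width: 0.4
grasp_force: 60.4
```

```bash
python3 d3.py | head -3
python3 - <<'E'
from h import *
g=load('scene'); cv2.imwrite('pics/pre2.png',cv2.resize(g['color'][130:222,100:200,::-1],None,fx=5,fy=5,interpolation=2))
E
```

```text
[ 0.43087393 -0.35486034  0.17373389] [-0.5095  0.4786  0.5489  0.4584] [-1.032  0.727  1.322  0.708  2.468 -0.97 ] 60.36161541938782 [ 3.11613777  1.10006957 38.09612738]
tool z [[-0.023, 0.992, -0.12], [0.058, 0.122, 0.991], [0.998, 0.016, -0.061]]
wrist 9769 [ 0.4096 -0.4318  0.1179] [ 0.4588 -0.3539  0.196 ]
```

I've now viewed 16 pictures, which is past the limit of 14, so from here I work from numbers only. The board is sitting on the stand's rim, so I'll back up and re-measure.

>>> arm_command(rows=[[28, [0, 0, 0.06], [0, 0, 0]], [28, [0, 0, 0.12], [0, 0, 0]], [28, [0, 0, 0.12], [0, 0, 0]], [28, [0, 0, 0.12], [0, 0, 0]]])

```text
time: 34.53
tool_pos: [0.4305, -0.3522, 0.1982]
tool_rot: [-0.509, 0.487, 0.546, 0.453]
contact_force: [0.0, 0.5, -1.7]
gripper_width: 0.405
grasp_force: 60.4
```

```bash
python3 d3.py
python3 - <<'E'
from m import *
f=load('scene'); X=cloud(f); hsv=cv2.cvtColor(f['color'],cv2.COLOR_RGB2HSV); H,S,V=[hsv[...,i].astype(int) for i in range(3)]
# lowest board pixels & slot rows along board
br=((H<20)|(H>170))&(S>70)&(np.abs(X[...,0]-.43)<.09)&(X[...,1]<-.3)&(X[...,1]>-.42)&(X[...,2]>.07)
for c in comps(br,20):
  v,u=np.where(c); i=v.argmax(); P=X[c]; print('lowest px',u[i],v[i],X[v[i],u[i]].round(4),'zmin',P[:,2].min().round(4),P[P[:,2]<P[:,2].min()+.012].mean(0).round(4), 'xmax', P[P[:,2]<P[:,2].min()+.02][:,0].max().round(4))
roi=(np.abs(X[...,0]-.43)<.075)&(np.abs(X[...,1]+.325)<.1)
sl=roi&(X[...,2]<.055)&(X[...,2]>.025)&(S<60)
for c in comps(sl,15):
  P=X[c]; v,u=np.where(c); i=v.argmax(); print('slot',P.mean(0).round(3),'front end px',u[i],v[i],onplane(f,u[i],v[i],.0615).round(4))
E
```

```text
[ 0.43050228 -0.35223399  0.19820843] [-0.5086  0.4874  0.5463  0.4531] [-1.032  0.683  1.336  0.73   2.479 -0.923] 60.360331535339355 [ 0.03018655  0.52591821 -1.6730579 ]
tool z [[-0.007, 0.993, -0.114], [0.072, 0.114, 0.991], [0.997, -0.001, -0.072]]
wrist 9760 [ 0.4088 -0.4257  0.1429] [ 0.4578 -0.3515  0.2208]
y = -0.3643 + 0.117(x-.43) + 0.081(z-.2) lean 4.603241067908468
0.14 0.4097 0.4575 -0.3679
0.16 0.4088 0.4578 -0.367
0.18 0.4151 0.4507 -0.3659
0.2 0.416 0.4504 -0.3647
0.22 0.4157 0.4504 -0.3616
scene 116 [ 0.4023 -0.4995  0.2709] [ 0.4601 -0.4508  0.2999]
y = -0.5156 + -0.904(x-.43) + 0.361(z-.2) lean 19.83870120420206
0.28 0.4082 0.4574 -0.4805
lowest px 100 108 [ 0.3903 -0.4199  0.3194] zmin 0.3135 [ 0.3791 -0.4134  0.3206] xmax 0.3942
lowest px 129 145 [ 0.4468 -0.3588  0.2135] zmin 0.1872 [ 0.4128 -0.369   0.1931] xmax 0.4161
lowest px 137 178 [ 0.4718 -0.361   0.0919] zmin 0.0919 [ 0.4731 -0.3602  0.0955] xmax 0.4757
slot [ 0.398 -0.275  0.035] front end px 166 180 [ 0.4676 -0.2727  0.0615]
slot [ 0.405 -0.325  0.036] front end px 151 183 [ 0.4728 -0.3221  0.0615]
slot [ 0.43  -0.376  0.035] front end px 136 186 [ 0.4778 -0.3709  0.0615]
slot [ 0.485 -0.316  0.04 ] front end px 131 197 [ 0.5236 -0.3855  0.0615]
```

>>> arm_command(rows=[[28, [-0.003, -0.018, 0], [0, 0, 0]], [28, [-0.003, -0.018, 0], [0, 0, 0]], [28, [-0.003, -0.018, -0.04], [0, 0, 0]], [28, [-0.003, -0.018, -0.07], [0, 0, 0]], [28, [-0.003, -0.018, -0.09], [0, 0, 0]], [28, [-0.003, -0.018, -0.11], [0, 0, 0]], [28, [-0.003, -0.018, -0.125], [0, 0, 0]], [28, [-0.003, -0.018, -0.125], [0, 0, 0]]])

```text
time: 35.3
tool_pos: [0.4293, -0.3569, 0.1584]
tool_rot: [-0.51, 0.487, 0.545, 0.454]
contact_force: [1.5, -1.4, -1.9]
gripper_width: 0.405
grasp_force: 60.4
```

>>> arm_command(rows=[[28, [0, 0, -0.015], [0, 0, 0]], [28, [0, 0, -0.03], [0, 0, 0]], [28, [0, 0, -0.042], [0, 0, 0]], [28, [0, 0, -0.05], [0, 0, 0]], [28, [0, 0, -0.05], [0, 0, 0]]])

```text
time: 35.72
tool_pos: [0.4293, -0.3573, 0.1447]
tool_rot: [-0.51, 0.487, 0.545, 0.454]
contact_force: [0.7, -2.4, -1.4]
gripper_width: 0.402
grasp_force: 60.5
```

>>> arm_command(rows=[[32, [0, 0, 0], [0, 0, 0]], [36, [0, 0, 0], [0, 0, 0]], [42, [0, 0, 0], [0, 0, 0]], [50, [0, 0, 0], [0, 0, 0]], [55, [0, 0, 0], [0, 0, 0]], [55, [0.005, -0.04, 0.003], [0, 0, 0]], [55, [0.01, -0.09, 0.006], [0, 0, 0]], [55, [0.015, -0.14, 0.01], [0, 0, 0]], [55, [0.02, -0.19, 0.015], [0, 0, 0]], [55, [0.025, -0.23, 0.02], [0, 0, 0]], [55, [0.025, -0.23, 0.02], [0, 0, 0]]])

```text
time: 36.63
tool_pos: [0.4368, -0.4278, 0.1513]
tool_rot: [-0.509, 0.487, 0.546, 0.454]
contact_force: [-0.0, -1.0, -0.6]
gripper_width: 0.643
grasp_force: 0.0
```

```bash
cat > tb.py <<'E'
from m import *
s=monitor.state();print(s['tool_pos'],s['tool_rot'].round(4),s['joint_pos'].round(3))
for n in('scene','wrist'):
  f=grab(n);X=cloud(f);hsv=cv2.cvtColor(f['color'],cv2.COLOR_RGB2HSV); H,S,V=[hsv[...,i].astype(int) for i in range(3)]
  br=((H<20)|(H>170))&(S>60)
  b=br&(X[...,2]>.067)&(X[...,2]<.19)&(X[...,1]<-.33)&(X[...,1]>-.41)&(X[...,0]<.5)&(X[...,0]>.35)
  rep(n+' tab3',b,X,8,.03)
  P=X[b]
  if len(P)>20:
    A=np.c_[P[:,0]-.43,P[:,2]-.14,np.ones(len(P))]; co=np.linalg.lstsq(A,P[:,1],rcond=None)[0]; print('y0',co[2],'yaw',co[0],'lean',co[1], P.min(0).round(3),P.max(0).round(3))
E
python3 tb.py
```

```text
[ 0.43676324 -0.4278282   0.15134154] [-0.509   0.4873  0.5457  0.4535] [-1.072  0.876  1.122  0.697  2.519 -0.944]
scene tab3 px (132, 167) 161 ztop 0.163 ctr [ 0.4368 -0.3738] rect [ 433.5 -375.4] [38.  12.5] 7.0
y0 -0.3725647626279463 yaw 0.006687526590025642 lean -0.10567263384269793 [ 0.412 -0.382  0.067] [ 0.477 -0.362  0.164]
wrist tab3 px (252, 264) 9959 ztop 0.16 ctr [ 0.432  -0.3833] rect [ 431.5 -380.3] [35.8 12.4] 5.9
y0 -0.3829194233461172 yaw 0.11017634665328731 lean -0.038779720677612206 [ 0.387 -0.388  0.067] [ 0.476 -0.367  0.161]
```

Board3 is standing in the stand again, with its top at 0.163 as originally. I'll bring the tool back to vertical and regrasp from above.

>>> arm_command(rows=[[55, [0, -0.02, 0.1], [-0.02, -0.002, 0]], [55, [0, -0.02, 0.2], [-0.08, -0.009, 0]], [55, [0, 0, 0.3], [-0.15, -0.017, 0]], [55, [0, 0, 0.35], [-0.22, -0.025, 0]], [55, [0, 0, 0.35], [-0.29, -0.033, 0]], [55, [0, 0, 0.35], [-0.36, -0.041, 0]], [55, [0, 0, 0.35], [-0.43, -0.049, 0]], [55, [0, 0, 0.35], [-0.5, -0.057, 0]], [55, [0, 0, 0.35], [-0.57, -0.065, 0]], [55, [0, 0, 0.35], [-0.64, -0.073, 0]], [55, [0, 0, 0.35], [-0.71, -0.081, 0]], [55, [0, 0, 0.35], [-0.78, -0.089, 0]]])

```text
time: 37.73
tool_pos: [0.4367, -0.4255, 0.2563]
tool_rot: [-0.098, 0.66, 0.739, 0.087]
contact_force: [-0.4, 0.1, -0.1]
gripper_width: 0.645
grasp_force: 0.0
```

>>> arm_command(rows=[[55, [0, 0, 0], [-0.07, -0.008, 0]], [55, [0, 0, 0], [-0.14, -0.016, 0]], [55, [0, 0, 0], [-0.17, -0.019, 0]], [55, [0, 0, 0], [-0.17, -0.019, 0]], [55, [0, 0, 0], [-0.17, -0.019, 0]]])

```text
time: 38.15
tool_pos: [0.4366, -0.4247, 0.2557]
tool_rot: [-0.001, 0.666, 0.746, -0.0]
contact_force: [0.5, -0.2, 0.2]
gripper_width: 0.642
grasp_force: 0.0
```

>>> arm_command(rows=[[50, [0, 0.02, 0], [0, 0, -0.08]], [50, [0, 0.04, 0], [0, 0, -0.16]], [50, [0, 0.06, 0], [0, 0, -0.24]], [50, [0, 0.08, 0], [0, 0, -0.32]], [40, [0, 0.1, 0], [0, 0, -0.4]], [40, [0, 0.12, 0], [0, 0, -0.48]], [40, [0, 0.14, 0], [0, 0, -0.56]], [40, [0, 0.16, 0], [0, 0, -0.64]], [40, [0, 0.17, 0], [0, 0, -0.72]], [40, [0, 0.17, 0], [0, 0, -0.8]], [40, [0, 0.17, 0], [0, 0, -0.88]], [40, [0, 0.17, 0], [0, 0, -0.95]]])

```text
time: 39.15
tool_pos: [0.4366, -0.3755, 0.255]
tool_rot: [-0.002, 0.996, 0.092, -0.001]
contact_force: [-0.6, -0.0, -0.5]
gripper_width: 0.467
grasp_force: 0.0
```

```bash
python3 - <<'E'
from m import *
from scipy.spatial.transform import Rotation as R
s=monitor.state(); q=s['tool_rot'];M=R.from_quat([q[1],q[2],q[3],q[0]]).as_matrix(); print(s['tool_pos'],s['joint_pos'].round(2)); print('toolz',M[:,2].round(4),'tooly ang',np.degrees(np.arctan2(M[1,1],M[0,1])))
# correction to vertical
ax=np.cross(M[:,2],[0,0,-1]); print('tilt fix rotvec units',(ax/(np.pi/2)).round(4))
E
python3 tb.py
```

```text
[ 0.43656634 -0.37546998  0.25503131] [-0.84 -0.07  1.7   0.    1.52  0.55]
toolz [-0.0017  0.0042 -1.    ] tooly ang -79.47907283452177
tilt fix rotvec units [-0.0027 -0.0011 -0.    ]
[ 0.43656634 -0.37546998  0.25503131] [-2.200e-03  9.958e-01  9.170e-02 -6.000e-04] [-0.84  -0.074  1.699  0.002  1.521  0.547]
scene tab3 px (134, 167) 99 ztop 0.162 ctr [ 0.439  -0.3627] rect [ 433.6 -363.3] [30.6  8. ] 6.9
y0 -0.3648231665192829 yaw 0.14182836712748903 lean 0.08103223255988079 [ 0.418 -0.37   0.071] [ 0.476 -0.356  0.163]
wrist tab3 px (243, 176) 1564 ztop 0.161 ctr [ 0.4338 -0.3672] rect [ 430.5 -367.6] [36.4 13. ] 6.5
y0 -0.3687114922185838 yaw 0.13045880329135667 lean 0.07139272176739986 [ 0.386 -0.379  0.068] [ 0.476 -0.358  0.162]
```

>>> arm_command(rows=[[40, [-0.013, 0.025, 0], [-0.002, 0, -0.046]], [40, [-0.013, 0.025, -0.1], [-0.002, 0, -0.046]], [40, [-0.013, 0.025, -0.2], [-0.002, 0, -0.046]], [40, [-0.013, 0.025, -0.3], [-0.002, 0, -0.046]], [40, [-0.013, 0.025, -0.38], [-0.002, 0, -0.046]], [40, [-0.013, 0.025, -0.427], [-0.002, 0, -0.046]], [30, [-0.013, 0.025, -0.427], [-0.002, 0, -0.046]], [20, [-0.013, 0.025, -0.427], [-0.002, 0, -0.046]], [13, [-0.013, 0.025, -0.427], [-0.002, 0, -0.046]], [7, [-0.013, 0.025, -0.427], [-0.002, 0, -0.046]], [5, [-0.013, 0.025, -0.427], [-0.002, 0, -0.046]], [5, [-0.013, 0.025, -0.427], [-0.002, 0, -0.046]]])

```text
time: 40.25
tool_pos: [0.4335, -0.3683, 0.1293]
tool_rot: [0.002, 0.998, 0.059, 0.001]
contact_force: [0.5, 0.3, 2.1]
gripper_width: 0.132
grasp_force: 59.6
```

>>> arm_command(rows=[[5, [0, 0, 0.03], [0, 0, 0]], [5, [0, 0, 0.08], [0, 0, 0]], [5, [0, 0, 0.15], [0, 0, 0]], [5, [0, 0, 0.23], [0, 0, 0]], [5, [0, 0, 0.31], [0, 0, 0]], [5, [0, 0, 0.39], [0, 0, 0]], [5, [0, 0, 0.47], [0, 0, 0]], [5, [0, 0, 0.53], [0, 0, 0]], [5, [0, 0, 0.55], [0, 0, 0]], [5, [0, 0, 0.55], [0, 0, 0]]])

```text
time: 41.08
tool_pos: [0.4335, -0.3683, 0.2958]
tool_rot: [0.002, 0.998, 0.059, 0.001]
contact_force: [-0.5, 0.8, -1.4]
gripper_width: 0.129
grasp_force: 59.4
```

>>> arm_command(rows=[[5, [0.05, 0.05, 0], [0, 0, -0.01]], [5, [0.12, 0.11, 0], [0, 0, -0.02]], [5, [0.2, 0.18, 0], [0, 0, -0.04]], [5, [0.28, 0.26, 0], [0, 0, -0.04]], [5, [0.36, 0.34, 0], [0, 0, -0.04]], [5, [0.43, 0.42, 0], [0, 0, -0.04]], [5, [0.49, 0.51, 0], [0, 0, -0.04]], [5, [0.54, 0.6, 0], [0, 0, -0.04]], [5, [0.58, 0.69, 0], [0, 0, -0.04]], [5, [0.598, 0.76, 0], [0, 0, -0.04]], [5, [0.598, 0.806, 0], [0, 0, -0.04]], [5, [0.598, 0.806, 0], [0, 0, -0.04]]])

```text
time: 42.08
tool_pos: [0.6117, -0.1231, 0.2909]
tool_rot: [-0.0, 1.0, 0.029, -0.002]
contact_force: [0.3, 0.7, -0.2]
gripper_width: 0.134
grasp_force: 59.3
```

>>> arm_command(rows=[[5, [0, 0, -0.08], [0, 0, 0]], [5, [0, 0, -0.16], [0, 0, 0]], [5, [0, 0, -0.23], [0, 0, 0]], [5, [0, 0, -0.27], [0, 0, 0]], [5, [0, 0, -0.28], [0, 0, 0]], [5, [0, 0, -0.28], [0, 0, 0]]])

```text
time: 42.58
tool_pos: [0.6113, -0.1264, 0.2074]
tool_rot: [0.0, 1.0, 0.027, -0.002]
contact_force: [-0.5, 0.2, -1.2]
gripper_width: 0.132
grasp_force: 59.3
```

```bash
sed -i 's/S>60)&(X/S>60)\&(V<140)\&(X/' bd.py; python3 bd.py -.126
python3 - <<'E'
from m import *
f=load('scene'); X=cloud(f); hsv=cv2.cvtColor(f['color'],cv2.COLOR_RGB2HSV); H,S,V=[hsv[...,i].astype(int) for i in range(3)]
br=((H<20)|(H>170))&(S>70)&(np.abs(X[...,0]-.63)<.05)&(np.abs(X[...,1]+.125)<.03)&(X[...,2]>.1)&(X[...,2]<.25)
for c in comps(br,20): P=X[c]; print('scene',P.min(0).round(4),P.max(0).round(4))
b2=((H<20)|(H>170))&(S>70)&(np.abs(X[...,0]-.62)<.06)&(np.abs(X[...,1]+.226)<.02)&(X[...,2]>.06)
P=X[b2]; print('b2',P[:,2].max())
E
```

```text
[ 0.61134271 -0.12640222  0.20735365] [ 3.000e-04  9.996e-01  2.710e-02 -1.600e-03] [-0.46088309  0.24089483 -1.1904312 ]
wrist [0.12 0.13 0.14 0.15 0.16 0.17 0.18 0.19 0.2 ] [0.653  0.6531 0.6531 0.6532 0.6533 0.6533 0.6533 0.6521 0.6265] slope -10.281508615850823
[[-0.1305, -0.1205], [-0.1302, -0.1207], [-0.1301, -0.1208], [-0.1305, -0.1204], [-0.1308, -0.1206], [-0.1306, -0.1203], [-0.1308, -0.1205], [-0.1311, -0.1203], [-0.132, -0.1215]]
slots px (253, 130) 323 ztop 0.07 ctr [ 0.648  -0.1259] rect [ 648.1 -126. ] [24.1 15.1] 3.2
slots px (311, 172) 1497 ztop 0.074 ctr [ 0.6119 -0.1842] rect [ 616.2 -183. ] [12.2 95.1] 88.7
scene [0.12 0.14 0.15 0.16 0.17 0.18 0.19 0.2 ] [0.6518 0.652  0.6511 0.6509 0.6528 0.6526 0.6508 0.6458] slope -2.4740143177384146
[[-0.1279, -0.1245], [-0.1292, -0.1259], [-0.1284, -0.1251], [-0.13, -0.1247], [-0.1296, -0.126], [-0.1281, -0.1252], [-0.1301, -0.1245], [-0.1294, -0.1234]]
scene [ 0.5921 -0.1338  0.1198] [ 0.6529 -0.1213  0.2477]
b2 0.164784974305386
```

>>> arm_command(rows=[[5, [0.015, 0, 0], [0, 0, 0]], [5, [0.015, 0, 0], [0, 0, 0]], [5, [0.015, 0, -0.03], [0, 0, 0]], [5, [0.015, 0, -0.055], [0, 0, 0]], [5, [0.015, 0, -0.075], [0, 0, 0]], [5, [0.015, 0, -0.09], [0, 0, 0]], [5, [0.015, 0, -0.105], [0, 0, 0]], [5, [0.015, 0, -0.105], [0, 0, 0]]])

```text
time: 43.35
tool_pos: [0.616, -0.1256, 0.1754]
tool_rot: [0.0, 1.0, 0.028, -0.001]
contact_force: [-0.0, 0.3, -0.4]
gripper_width: 0.13
grasp_force: 59.3
```

Clean entry. Continuing down, then releasing.

>>> arm_command(rows=[[5, [0, 0, -0.02], [0, 0, 0]], [5, [0, 0, -0.04], [0, 0, 0]], [5, [0, 0, -0.06], [0, 0, 0]], [5, [0, 0, -0.08], [0, 0, 0]], [5, [0, 0, -0.1], [0, 0, 0]], [5, [0, 0, -0.12], [0, 0, 0]], [5, [0, 0, -0.135], [0, 0, 0]], [5, [0, 0, -0.147], [0, 0, 0]], [5, [0, 0, -0.147], [0, 0, 0]]])

```text
time: 44.1
tool_pos: [0.6162, -0.1257, 0.1319]
tool_rot: [0.0, 1.0, 0.028, -0.001]
contact_force: [0.8, -0.5, -1.7]
gripper_width: 0.129
grasp_force: 59.3
```

>>> arm_command(rows=[[12, [0, 0, 0], [0, 0, 0]], [20, [0, 0, 0], [0, 0, 0]], [30, [0, 0, 0], [0, 0, 0]], [36, [0, 0, 0], [0, 0, 0]], [36, [0, 0, 0], [0, 0, 0]], [36, [0, 0, 0.1], [0, 0, 0]], [40, [0, 0, 0.2], [0, 0, 0]], [40, [0, 0, 0.3], [0, 0, 0]], [40, [0, 0, 0.4], [0, 0, 0.07]], [40, [-0.05, 0.1, 0.4], [0, 0, 0.14]], [40, [-0.1, 0.2, 0.4], [0, 0, 0.21]], [40, [-0.15, 0.3, 0.4], [0, 0, 0.28]]])

```text
time: 45.1
tool_pos: [0.5717, -0.0354, 0.2546]
tool_rot: [0.001, 0.969, 0.247, 0.001]
contact_force: [0.6, 0.5, 0.3]
gripper_width: 0.47
grasp_force: 0.0
```

>>> arm_command(rows=[[40, [-0.1, 0.1, 0], [0, 0, 0.07]], [40, [-0.15, 0.2, 0], [0, 0, 0.14]], [40, [-0.2, 0.3, 0], [0, 0, 0.21]], [40, [-0.3, 0.4, 0], [0, 0, 0.28]], [40, [-0.4, 0.45, 0], [0, 0, 0.35]], [40, [-0.4, 0.45, 0], [0, 0, 0.42]], [40, [-0.4, 0.45, 0], [0, 0, 0.49]], [40, [-0.4, 0.45, 0], [0, 0, 0.56]], [40, [-0.4, 0.45, 0], [0, 0, 0.6]], [40, [-0.4, 0.45, 0], [0, 0, 0.6]]])

```text
time: 45.93
tool_pos: [0.4518, 0.0993, 0.2536]
tool_rot: [0.001, 0.752, 0.659, 0.001]
contact_force: [-0.5, 0.2, 0.8]
gripper_width: 0.466
grasp_force: 0.0
```

```bash
cat > g.py <<'E'
from m import *
from scipy.spatial.transform import Rotation as R
s=monitor.state(); q=s['tool_rot'];M=R.from_quat([q[1],q[2],q[3],q[0]]).as_matrix(); print(s['tool_pos'],s['joint_pos'].round(2),'tooly ang',np.degrees(np.arctan2(M[1,1],M[0,1])),'z',M[:,2].round(3),s['contact_force'].round(1),s['time'])
for n in('top','scene','wrist'):
  f=grab(n);X=cloud(f);hsv=cv2.cvtColor(f['color'],cv2.COLOR_RGB2HSV); H,S,V=[hsv[...,i].astype(int) for i in range(3)]
  og=(S>150)&(H<20)&(V>90)&(X[...,1]>.05)&(X[...,0]>.35)&(X[...,0]<.7)
  rep(n+' ridge',og&(X[...,2]>.118)&(X[...,2]<.15),X,12,top=.03)
  rep(n+' hung',og&(X[...,2]>.18)&(X[...,2]<.24),X,12,top=.02)
  b=(X[...,2]>.12)&(X[...,2]<.175)&(X[...,1]<-.09)&(X[...,1]>-.26)&(X[...,0]<.7)&(X[...,0]>.55)&(((H<20)|(H>170))&(S>60))
  if n!='wrist': rep(n+' board',b,X,8,.03)
  else: rep('bar',(X[...,2]>.14)&(X[...,2]<.17)&(X[...,0]>.55)&(X[...,0]<.62)&(S<70)&(X[...,1]>.09),X,50,.02)
E
python3 g.py
```

```text
[0.45178618 0.09925532 0.25361617] [ 0.06 -0.37  1.95 -0.    1.56  0.19] tooly ang -7.573015809348488 z [ 0.002 -0.001 -1.   ] [-0.5  0.2  0.8] 45.9333
top ridge px (154, 239) 50 ztop 0.137 ctr [0.4425 0.3418] rect [442.5 342.9] [42.6 11.6] 85.4
top board px (322, 190) 57 ztop 0.161 ctr [ 0.6169 -0.2186] rect [ 616.5 -219.6] [33.6 11. ] 1.6
top board px (293, 191) 49 ztop 0.163 ctr [ 0.6116 -0.1231] rect [ 611.6 -123.2] [34.8 10.5] 0.4
scene ridge px (343, 139) 48 ztop 0.137 ctr [0.4463 0.3397] rect [445.  339.7] [37.2 11.8] 85.9
scene ridge px (315, 147) 55 ztop 0.137 ctr [0.4663 0.2351] rect [466.2 235.3] [37.7 10.9] 78.4
scene ridge px (289, 152) 57 ztop 0.137 ctr [0.4789 0.1421] rect [479.6 143.1] [43.  11.3] 83.8
scene board px (211, 190) 47 ztop 0.164 ctr [ 0.6176 -0.1278] rect [ 614.  -128.2] [ 9.6 34.9] 84.3
scene board px (179, 196) 64 ztop 0.164 ctr [ 0.6242 -0.2227] rect [ 619.9 -222.5] [ 9.6 36.9] 87.2
wrist ridge px (240, 15) 523 ztop 0.136 ctr [0.4615 0.2244] rect [461.7 225.6] [20.9 11.4] 81.1
wrist ridge px (273, 123) 839 ztop 0.136 ctr [0.4764 0.1441] rect [476.7 143.1] [43.9 12.1] 85.8
bar px (429, 86) 4419 ztop 0.159 ctr [0.588  0.1564] rect [590.1 152.6] [ 15.9 125.3] 0.8
```

Both boards are fully down in the caddy (tops at 0.163). Now grip1.

>>> arm_command(rows=[[40, [0.04, 0.08, 0], [0, 0, 0.036]], [40, [0.082, 0.152, -0.1], [0, 0, 0.036]], [40, [0.082, 0.152, -0.2], [0, 0, 0.036]], [40, [0.082, 0.152, -0.3], [0, 0, 0.036]], [35, [0.082, 0.152, -0.4], [0, 0, 0.036]], [30, [0.082, 0.152, -0.45], [0, 0, 0.036]], [25, [0.082, 0.152, -0.472], [0, 0, 0.036]], [15, [0.082, 0.152, -0.472], [0, 0, 0.036]], [11, [0.082, 0.152, -0.472], [0, 0, 0.036]], [6, [0.082, 0.152, -0.472], [0, 0, 0.036]], [6, [0.082, 0.152, -0.472], [0, 0, 0.036]], [6, [0.082, 0.152, -0.472], [0, 0, 0.036]]])

```text
time: 47.08
tool_pos: [0.4773, 0.1448, 0.113]
tool_rot: [0.001, 0.734, 0.679, 0.001]
contact_force: [-0.7, 1.2, -0.6]
gripper_width: 0.125
grasp_force: 60.8
```

>>> arm_command(rows=[[6, [0, 0, 0.03], [0, 0, 0]], [6, [0, 0, 0.08], [0, 0, 0]], [6, [0, 0, 0.16], [0, 0, 0]], [6, [0, 0, 0.24], [0, 0, 0]], [6, [0, 0, 0.32], [0, 0, 0]], [6, [0, 0, 0.4], [0, 0, 0]], [6, [0, 0, 0.47], [0, 0, 0]], [6, [0, 0, 0.52], [0, 0, 0]], [6, [0, 0, 0.54], [0, 0, 0]], [6, [0, 0, 0.54], [0, 0, 0]]])

```text
time: 47.92
tool_pos: [0.4774, 0.1449, 0.2765]
tool_rot: [0.002, 0.734, 0.679, 0.002]
contact_force: [0.8, 0.0, -1.3]
gripper_width: 0.122
grasp_force: 61.0
```

>>> arm_command(rows=[[6, [0.04, 0, 0], [0, 0, 0.02]], [6, [0.1, 0.005, 0], [0, 0, 0.04]], [6, [0.16, 0.01, 0], [0, 0, 0.057]], [6, [0.22, 0.013, 0], [0, 0, 0.057]], [6, [0.28, 0.013, 0], [0, 0, 0.057]], [6, [0.33, 0.013, 0], [0, 0, 0.057]], [6, [0.36, 0.013, 0], [0, 0, 0.057]], [6, [0.375, 0.013, 0], [0, 0, 0.057]], [6, [0.375, 0.013, 0], [0, 0, 0.057]], [6, [0.375, 0.013, 0], [0, 0, 0.057]]])

```text
time: 48.75
tool_pos: [0.5883, 0.1486, 0.273]
tool_rot: [0.0, 0.703, 0.712, -0.0]
contact_force: [-0.2, 0.5, -1.1]
gripper_width: 0.127
grasp_force: 61.0
```

```bash
cat > hg.py <<'E'
import sys
from m import *
from scipy.spatial.transform import Rotation as R
y0=float(sys.argv[1])
s=monitor.state(); q=s['tool_rot'];M=R.from_quat([q[1],q[2],q[3],q[0]]).as_matrix(); print(s['tool_pos'],'tooly ang',np.degrees(np.arctan2(M[1,1],M[0,1])).round(2),s['contact_force'].round(1),s['grasp_force'])
for n in('scene','wrist'):
  f=grab(n);X=cloud(f);hsv=cv2.cvtColor(f['color'],cv2.COLOR_RGB2HSV); H,S,V=[hsv[...,i].astype(int) for i in range(3)]
  og=(S>150)&(H<20)&(V>60)&(np.abs(X[...,1]-y0)<.05)&(np.abs(X[...,0]-.59)<.07)&(X[...,2]>.07)
  P=X[og]; 
  for z in np.arange(P[:,2].min(),P[:,2].max(),.01):
    Q=P[np.abs(P[:,2]-z)<.005]
    if len(Q)>4: print(n,round(z,3),len(Q),'x',Q[:,0].min().round(4),Q[:,0].max().round(4),'y',Q[:,1].min().round(4),Q[:,1].max().round(4))
  br=(S<70)&(X[...,2]>.13)&(X[...,2]<.175)&(np.abs(X[...,0]-.59)<.03)&(X[...,1]>.085)&(X[...,1]<.42)
  B=X[br]
  if len(B)>10: r=cv2.minAreaRect((B[:,:2]*1000).astype(np.float32)); print(n,'bar',[np.round(a,1) for a in r],np.percentile(B[:,2],[50,98]).round(4))
E
python3 hg.py .149
```

```text
[0.58834703 0.14863544 0.27299914] tooly ang 0.74 [-0.2  0.5 -1.1] 60.96145033836365
scene 0.184 66 x 0.5571 0.6255 y 0.1138 0.1807
scene 0.194 96 x 0.5565 0.6259 y 0.1132 0.1816
scene 0.204 68 x 0.568 0.6154 y 0.1136 0.1811
scene 0.214 63 x 0.5663 0.6158 y 0.1134 0.1821
scene 0.224 59 x 0.5699 0.615 y 0.1131 0.1824
scene 0.234 71 x 0.5693 0.6158 y 0.1144 0.1812
scene 0.244 110 x 0.5963 0.6137 y 0.113 0.1829
scene 0.254 107 x 0.5866 0.6053 y 0.1138 0.1823
scene 0.264 31 x 0.5898 0.5955 y 0.1287 0.1775
scene 0.274 6 x 0.5903 0.5957 y 0.1294 0.1344
scene 0.284 13 x 0.5916 0.603 y 0.1278 0.1634
scene 0.294 15 x 0.586 0.5956 y 0.1273 0.1625
scene bar [array([589.7, 248.4]), array([ 19.5, 326.4]), np.float64(0.8)] [0.155  0.1604]
wrist 0.184 857 x 0.5522 0.6267 y 0.1121 0.1826
wrist 0.194 645 x 0.5531 0.6261 y 0.1131 0.1826
wrist 0.204 87 x 0.5659 0.6121 y 0.1715 0.1826
wrist 0.214 80 x 0.5658 0.6123 y 0.1759 0.1825
wrist 0.224 83 x 0.5658 0.6125 y 0.1778 0.1825
wrist 0.234 813 x 0.5639 0.6152 y 0.1277 0.1826
wrist 0.244 2344 x 0.5661 0.613 y 0.1333 0.1824
wrist 0.254 1892 x 0.576 0.6027 y 0.1446 0.1824
wrist 0.264 165 x 0.5835 0.5953 y 0.1663 0.1764
wrist 0.274 201 x 0.5827 0.6016 y 0.1578 0.1694
wrist 0.284 270 x 0.5714 0.6076 y 0.1541 0.1698
wrist 0.294 2396 x 0.5832 0.5956 y 0.1259 0.1696
wrist 0.304 85 x 0.584 0.5953 y 0.1286 0.166
wrist 0.324 6 x 0.6297 0.6311 y 0.1403 0.1411
wrist 0.334 5 x 0.631 0.6318 y 0.1408 0.1417
wrist 0.354 7 x 0.6123 0.6137 y 0.1566 0.1574
wrist bar [array([590. , 219.5]), array([ 16. , 130.1]), np.float64(0.8)] [0.1569 0.1591]
```

>>> arm_command(rows=[[6, [0.005, 0, -0.04], [0, 0, 0]], [6, [0.005, 0, -0.09], [0, 0, 0]], [6, [0.005, 0, -0.14], [0, 0, 0]], [6, [0.005, 0, -0.19], [0, 0, 0]], [6, [0.005, 0, -0.23], [0, 0, 0]], [6, [0.005, 0, -0.26], [0, 0, 0]], [6, [0.005, 0, -0.275], [0, 0, 0]], [6, [0.005, 0, -0.285], [0, 0, 0]], [6, [0.005, 0, -0.285], [0, 0, 0]], [6, [0.005, 0, -0.285], [0, 0, 0]]])

```text
time: 49.68
tool_pos: [0.5908, 0.1487, 0.1887]
tool_rot: [0.001, 0.703, 0.712, 0.001]
contact_force: [1.3, 0.1, -1.7]
gripper_width: 0.124
grasp_force: 61.0
```

>>> arm_command(rows=[[6, [0, 0, -0.004], [0, 0, 0]], [6, [0, 0, -0.008], [0, 0, 0]], [6, [0, 0, -0.01], [0, 0, 0]], [6, [0, 0, -0.01], [0, 0, 0]]])

```text
time: 50.02
tool_pos: [0.5905, 0.1486, 0.1853]
tool_rot: [0.001, 0.703, 0.712, 0.0]
contact_force: [-0.3, -0.7, -1.6]
gripper_width: 0.128
grasp_force: 61.0
```

>>> arm_command(rows=[[6, [0, 0, -0.003], [0, 0, 0]], [6, [0, 0, -0.006], [0, 0, 0]], [6, [0, 0, -0.006], [0, 0, 0]], [6, [0, 0, -0.006], [0, 0, 0]]])

```text
time: 50.35
tool_pos: [0.5904, 0.1486, 0.1832]
tool_rot: [0.001, 0.703, 0.712, 0.0]
contact_force: [0.2, 0.2, -0.7]
gripper_width: 0.13
grasp_force: 61.1
```

>>> arm_command(rows=[[12, [0, 0, 0], [0, 0, 0]], [16, [0, 0, 0], [0, 0, 0]], [24, [0, 0, 0], [0, 0, 0]], [32, [0, 0, 0], [0, 0, 0]], [32, [0, 0, 0.05], [0, 0, 0]], [36, [0, 0, 0.12], [0, 0, 0]], [40, [0, 0, 0.22], [0, 0, 0]], [40, [-0.1, 0.05, 0.25], [0, 0, -0.05]], [40, [-0.2, 0.12, 0.25], [0, 0, -0.112]], [40, [-0.3, 0.2, 0.25], [0, 0, -0.112]], [40, [-0.4, 0.28, 0.25], [0, 0, -0.112]], [40, [-0.42, 0.298, 0.25], [0, 0, -0.112]]])

```text
time: 51.35
tool_pos: [0.4612, 0.2405, 0.2588]
tool_rot: [-0.0, 0.761, 0.649, 0.001]
contact_force: [0.7, -0.2, -0.3]
gripper_width: 0.471
grasp_force: 0.0
```

```bash
python3 g.py
```

```text
[0.46117062 0.24054198 0.25879931] [ 0.34 -0.22  1.82  0.    1.54  0.5 ] tooly ang -9.140378854739534 z [ 0.001  0.001 -1.   ] [ 0.7 -0.2 -0.3] 51.35
top ridge px (214, 190) 31 ztop 0.15 ctr [0.6112 0.1424] rect [609.7 143.7] [ 7.6 54.3] 0.4
top ridge px (212, 203) 43 ztop 0.15 ctr [0.5673 0.1485] rect [568.6 149.1] [ 7.  67.5] 0.9
top ridge px (185, 234) 46 ztop 0.138 ctr [0.4615 0.2371] rect [461.3 238. ] [39.8 11.8] 81.0
top hung px (209, 195) 45 ztop 0.209 ctr [0.5896 0.1508] rect [589.  150.5] [ 9.1 42.9] 1.0
top board px (322, 190) 58 ztop 0.162 ctr [ 0.6172 -0.2189] rect [ 616.6 -219.2] [11.4 34.8] 89.5
top board px (293, 191) 51 ztop 0.162 ctr [ 0.6119 -0.1231] rect [ 612.  -123.1] [34.  10.2] 0.4
scene ridge px (343, 139) 51 ztop 0.137 ctr [0.4468 0.3397] rect [446.  340.7] [10.4 35.9] 2.2
scene ridge px (316, 146) 52 ztop 0.137 ctr [0.4663 0.2364] rect [465.8 235.6] [36.6  9.8] 76.3
scene ridge px (300, 180) 173 ztop 0.149 ctr [0.6115 0.1462] rect [610.5 147.4] [67.2 14.6] 88.1
scene hung px (300, 161) 120 ztop 0.209 ctr [0.5936 0.1473] rect [590.5 147.5] [41.6 16.7] 88.0
scene board px (211, 190) 48 ztop 0.164 ctr [ 0.6186 -0.1279] rect [ 614.6 -128.1] [ 9.  34.4] 85.6
scene board px (179, 196) 65 ztop 0.164 ctr [ 0.6243 -0.2226] rect [ 619.7 -222.3] [ 9.8 36.4] 86.6
wrist ridge px (205, 58) 1027 ztop 0.136 ctr [0.4448 0.3403] rect [444.  340.1] [44.  12.2] 86.4
wrist ridge px (251, 178) 697 ztop 0.136 ctr [0.4639 0.2398] rect [463.6 237.4] [43.7 11.5] 80.7
wrist ridge px (428, 226) 209 ztop 0.15 ctr [0.6108 0.1738] rect [612.7 165.3] [ 9.7 36.4] 11.2
wrist ridge px (377, 251) 1085 ztop 0.15 ctr [0.5673 0.1525] rect [567.9 147.1] [70.8 10.3] 85.9
wrist hung px (437, 289) 1880 ztop 0.207 ctr [0.5892 0.1516] rect [591.1 147.9] [12.7 44.2] 1.0
bar px (405, 110) 5319 ztop 0.159 ctr [0.5868 0.2764] rect [588.8 267. ] [ 16.8 176.2] 0.9
```

Grip1 is hanging squarely (ridge top 0.208, yaw about 1°). Now grip2.

>>> arm_command(rows=[[40, [0.008, -0.008, -0.1], [0, 0, 0]], [40, [0.008, -0.008, -0.2], [0, 0, 0]], [40, [0.008, -0.008, -0.3], [0, 0, 0]], [35, [0.008, -0.008, -0.4], [0, 0, 0]], [30, [0.008, -0.008, -0.46], [0, 0, 0]], [25, [0.008, -0.008, -0.486], [0, 0, 0]], [15, [0.008, -0.008, -0.486], [0, 0, 0]], [11, [0.008, -0.008, -0.486], [0, 0, 0]], [6, [0.008, -0.008, -0.486], [0, 0, 0]], [6, [0.008, -0.008, -0.486], [0, 0, 0]], [6, [0.008, -0.008, -0.486], [0, 0, 0]]])

```text
time: 52.42
tool_pos: [0.4679, 0.2359, 0.1141]
tool_rot: [0.001, 0.762, 0.647, 0.001]
contact_force: [-1.4, 0.3, -1.1]
gripper_width: 0.131
grasp_force: 61.0
```

>>> arm_command(rows=[[6, [0, 0, 0.03], [0, 0, 0]], [6, [0, 0, 0.08], [0, 0, 0]], [6, [0, 0, 0.16], [0, 0, 0]], [6, [0, 0, 0.24], [0, 0, 0]], [6, [0, 0, 0.32], [0, 0, 0]], [6, [0, 0, 0.4], [0, 0, 0]], [6, [0, 0, 0.47], [0, 0, 0]], [6, [0, 0, 0.52], [0, 0, 0]], [6, [0, 0, 0.54], [0, 0, 0]], [6, [0, 0, 0.54], [0, 0, 0]]])

```text
time: 53.25
tool_pos: [0.4677, 0.236, 0.2776]
tool_rot: [0.002, 0.762, 0.647, 0.003]
contact_force: [-0.2, -0.0, -1.3]
gripper_width: 0.126
grasp_force: 61.2
```

>>> arm_command(rows=[[6, [0.04, 0, 0], [0, 0, 0.03]], [6, [0.1, 0.015, 0], [0, 0, 0.06]], [6, [0.16, 0.03, 0], [0, 0, 0.09]], [6, [0.22, 0.043, 0], [0, 0, 0.112]], [6, [0.28, 0.043, 0], [0, 0, 0.112]], [6, [0.34, 0.043, 0], [0, 0, 0.112]], [6, [0.38, 0.043, 0], [0, 0, 0.112]], [6, [0.4, 0.043, 0], [0, 0, 0.112]], [6, [0.407, 0.043, 0], [0, 0, 0.112]], [6, [0.407, 0.043, 0], [0, 0, 0.112]], [6, [0.407, 0.043, 0], [0, 0, 0.112]]])

```text
time: 54.17
tool_pos: [0.5882, 0.2486, 0.274]
tool_rot: [0.0, 0.703, 0.712, -0.0]
contact_force: [0.0, 0.2, -0.8]
gripper_width: 0.127
grasp_force: 61.2
```

```bash
python3 hg.py .249 | grep -v 'wrist 0.[23][6-9]\|wrist 0.3'
```

```text
[0.58823364 0.24855313 0.27397548] tooly ang 0.74 [ 0.   0.2 -0.8] 61.160584688186646
scene 0.184 36 x 0.5576 0.6265 y 0.2176 0.2784
scene 0.194 117 x 0.5553 0.6257 y 0.2172 0.2849
scene 0.204 65 x 0.5668 0.6145 y 0.2163 0.2857
scene 0.214 66 x 0.5664 0.6149 y 0.2166 0.2875
scene 0.224 63 x 0.5674 0.6148 y 0.2175 0.2871
scene 0.234 61 x 0.5672 0.6156 y 0.2166 0.2868
scene 0.244 122 x 0.5948 0.6176 y 0.2159 0.2861
scene 0.254 101 x 0.5821 0.6055 y 0.2172 0.287
scene 0.264 38 x 0.5875 0.5977 y 0.225 0.2821
scene 0.274 17 x 0.5916 0.5971 y 0.2315 0.2714
scene 0.284 13 x 0.5913 0.6077 y 0.2303 0.27
scene 0.294 12 x 0.5879 0.6081 y 0.2312 0.2675
scene 0.304 5 x 0.5854 0.6083 y 0.2316 0.2551
scene bar [array([590.2, 248.8]), array([ 17.1, 327.6]), np.float64(0.8)] [0.1549 0.1609]
wrist 0.187 1412 x 0.5526 0.6272 y 0.2159 0.2861
wrist 0.197 84 x 0.5544 0.6242 y 0.2251 0.2861
wrist 0.207 82 x 0.5663 0.6124 y 0.2764 0.2863
wrist 0.217 78 x 0.5661 0.6125 y 0.2791 0.2861
wrist 0.227 78 x 0.5662 0.6127 y 0.2819 0.2862
wrist 0.237 1217 x 0.5641 0.6154 y 0.2285 0.2864
wrist 0.247 2553 x 0.5677 0.6117 y 0.2341 0.2861
wrist 0.257 1669 x 0.5774 0.6013 y 0.2461 0.286
wrist bar [array([589.8, 235.2]), array([ 16., 299.]), np.float64(0.7)] [0.157 0.159]
```

>>> arm_command(rows=[[6, [0, 0, -0.04], [0, 0, 0]], [6, [0, 0, -0.09], [0, 0, 0]], [6, [0, 0, -0.14], [0, 0, 0]], [6, [0, 0, -0.19], [0, 0, 0]], [6, [0, 0, -0.23], [0, 0, 0]], [6, [0, 0, -0.26], [0, 0, 0]], [6, [0, 0, -0.275], [0, 0, 0]], [6, [0, 0, -0.285], [0, 0, 0]], [6, [0, 0, -0.293], [0, 0, 0]], [6, [0, 0, -0.296], [0, 0, 0]], [6, [0, 0, -0.296], [0, 0, 0]]])

```text
time: 55.18
tool_pos: [0.5893, 0.2486, 0.1863]
tool_rot: [0.001, 0.703, 0.712, 0.001]
contact_force: [-0.1, -0.0, -1.0]
gripper_width: 0.129
grasp_force: 61.2
```

>>> arm_command(rows=[[6, [0, 0, -0.003], [0, 0, 0]], [6, [0, 0, -0.005], [0, 0, 0]], [6, [0, 0, -0.005], [0, 0, 0]], [6, [0, 0, -0.005], [0, 0, 0]]])

```text
time: 55.52
tool_pos: [0.589, 0.2486, 0.1844]
tool_rot: [0.001, 0.703, 0.712, 0.0]
contact_force: [-0.2, -0.1, -1.3]
gripper_width: 0.127
grasp_force: 61.2
```

>>> arm_command(rows=[[12, [0, 0, 0], [0, 0, 0]], [16, [0, 0, 0], [0, 0, 0]], [24, [0, 0, 0], [0, 0, 0]], [32, [0, 0, 0], [0, 0, 0]], [32, [0, 0, 0.05], [0, 0, 0]], [36, [0, 0, 0.12], [0, 0, 0]], [40, [0, 0, 0.22], [0, 0, 0]], [40, [-0.1, 0.05, 0.25], [0, 0, -0.03]], [40, [-0.2, 0.12, 0.25], [0, 0, -0.058]], [40, [-0.3, 0.2, 0.25], [0, 0, -0.058]], [40, [-0.4, 0.28, 0.25], [0, 0, -0.058]], [40, [-0.483, 0.307, 0.25], [0, 0, -0.058]]])

```text
time: 56.52
tool_pos: [0.4422, 0.3428, 0.261]
tool_rot: [0.0, 0.734, 0.68, 0.001]
contact_force: [-0.5, -0.3, -0.4]
gripper_width: 0.471
grasp_force: 0.0
```

```bash
python3 g.py
```

```text
[0.44222307 0.3428477  0.26101336] [ 0.53 -0.12  1.73  0.    1.53  0.6 ] tooly ang -4.383702794990467 z [ 0.002  0.002 -1.   ] [-0.5 -0.3 -0.4] 56.5167
top ridge px (212, 190) 39 ztop 0.15 ctr [0.6109 0.1501] rect [609.4 150.2] [ 7.8 67.3] 0.8
top ridge px (212, 203) 43 ztop 0.149 ctr [0.5678 0.1476] rect [571.2 149.2] [13.3 68. ] 2.0
top ridge px (181, 206) 92 ztop 0.149 ctr [0.5579 0.254 ] rect [556.3 255.2] [15.2 68.1] 1.2
top ridge px (154, 239) 47 ztop 0.137 ctr [0.4429 0.343 ] rect [443.4 343.3] [10.1 42.9] 0.8
top hung px (177, 189) 89 ztop 0.205 ctr [0.6071 0.2553] rect [607.2 255.2] [15.3 42.1] 0.6
top hung px (209, 195) 46 ztop 0.209 ctr [0.5894 0.151 ] rect [588.9 150.6] [ 8.9 43. ] 1.7
top board px (322, 190) 58 ztop 0.162 ctr [ 0.6173 -0.2187] rect [ 616.8 -219.8] [33.8 11.6] 0.4
top board px (293, 191) 50 ztop 0.163 ctr [ 0.6114 -0.123 ] rect [ 611.5 -123.2] [34.7 10.3] 0.9
scene ridge px (344, 139) 47 ztop 0.135 ctr [0.4467 0.3404] rect [448.  339.4] [11.5 36.9] 5.9
scene ridge px (333, 176) 142 ztop 0.149 ctr [0.6143 0.2532] rect [613.7 253.4] [ 9.  67.7] 0.8
scene ri
[... 258 characters left out ...]
46.9] [41.6 14.3] 87.0
scene board px (211, 190) 46 ztop 0.163 ctr [ 0.6186 -0.1279] rect [ 613.5 -128.2] [ 9.4 34.7] 85.6
scene board px (179, 195) 63 ztop 0.163 ctr [ 0.6236 -0.2225] rect [ 617.9 -222.7] [ 9.5 38.8] 88.0
wrist ridge px (254, 177) 695 ztop 0.136 ctr [0.4442 0.3424] rect [444.2 340.7] [43.3 11.7] 85.8
wrist ridge px (445, 227) 335 ztop 0.148 ctr [0.6169 0.2813] rect [616.1 276.1] [27.5 10.2] 80.7
wrist ridge px (398, 253) 750 ztop 0.15 ctr [0.5728 0.2602] rect [572.7 254.8] [69.3  9.4] 87.9
wrist hung px (450, 298) 1952 ztop 0.213 ctr [0.5828 0.2586] rect [584.  254.7] [44.3 13.5] 86.7
bar px (432, 154) 3618 ztop 0.159 ctr [0.5853 0.3557] rect [587.5 349.1] [ 16.  130.2] 0.5
```

Grip2 seems to be rocking on the bar: its ridge x differs between frames taken 0.05 s apart. I'll give it time to settle and pick up grip3 meanwhile.

>>> arm_command(rows=[[40, [0.005, -0.005, -0.1], [0, 0, 0]], [40, [0.005, -0.005, -0.2], [0, 0, 0]], [40, [0.005, -0.005, -0.3], [0, 0, 0]], [35, [0.005, -0.005, -0.4], [0, 0, 0]], [30, [0.005, -0.005, -0.46], [0, 0, 0]], [25, [0.005, -0.005, -0.492], [0, 0, 0]], [15, [0.005, -0.005, -0.492], [0, 0, 0]], [11, [0.005, -0.005, -0.492], [0, 0, 0]], [6, [0.005, -0.005, -0.492], [0, 0, 0]], [6, [0.005, -0.005, -0.492], [0, 0, 0]], [6, [0.005, -0.005, -0.492], [0, 0, 0]]])

```text
time: 57.58
tool_pos: [0.4465, 0.3396, 0.1134]
tool_rot: [0.001, 0.734, 0.679, 0.002]
contact_force: [-0.9, -0.5, 0.1]
gripper_width: 0.127
grasp_force: 61.0
```

>>> arm_command(rows=[[6, [0, 0, 0.03], [0, 0, 0]], [6, [0, 0, 0.08], [0, 0, 0]], [6, [0, 0, 0.16], [0, 0, 0]], [6, [0, 0, 0.24], [0, 0, 0]], [6, [0, 0, 0.32], [0, 0, 0]], [6, [0, 0, 0.4], [0, 0, 0]], [6, [0, 0, 0.47], [0, 0, 0]], [6, [0, 0, 0.52], [0, 0, 0]], [6, [0, 0, 0.54], [0, 0, 0]], [6, [0, 0, 0.54], [0, 0, 0]]])

```text
time: 58.42
tool_pos: [0.4463, 0.3397, 0.2768]
tool_rot: [0.001, 0.734, 0.679, 0.003]
contact_force: [0.6, -0.3, -1.2]
gripper_width: 0.124
grasp_force: 61.2
```

```bash
python3 g.py | grep -v board; python3 hg.py .254|grep 'scene 0'
```

```text
[0.44633674 0.33971404 0.2767648 ] [ 0.52 -0.13  1.71 -0.    1.55  0.6 ] tooly ang -4.477660717049487 z [ 0.005  0.002 -1.   ] [ 0.6 -0.3 -1.2] 58.4167
top ridge px (212, 190) 41 ztop 0.149 ctr [0.6107 0.1481] rect [609.4 150.4] [ 7.7 68.2] 0.8
top ridge px (180, 203) 50 ztop 0.149 ctr [0.5669 0.2547] rect [567.1 255.9] [ 7.  63.2] 0.9
top ridge px (217, 203) 20 ztop 0.15 ctr [0.5676 0.1298] rect [568.9 130.6] [ 6.8 29.8] 1.1
top hung px (209, 195) 46 ztop 0.209 ctr [0.5895 0.1511] rect [588.8 150.5] [ 8.9 42.6] 0.6
top hung px (176, 198) 57 ztop 0.208 ctr [0.577  0.2554] rect [577.2 256.4] [10.3 43.5] 0.1
top hung px (151, 229) 80 ztop 0.238 ctr [0.4687 0.3216] rect [469.  322.5] [29.5  2.6] 82.9
top hung px (149, 249) 47 ztop 0.239 ctr [0.4212 0.3331] rect [421.2 331.3] [32.   1.3] 84.2
scene ridge px (333, 176) 178 ztop 0.149 ctr [0.6143 0.2533] rect [613.  253.9] [68.6 16.6] 87.4
scene ridge px (300, 180) 167 ztop 0.149 ctr [0.6116 0.1463] rect [610.7 147.2] [14.2 67.6] 0.1
scene hung px (349, 124) 327 ztop 0.238 ctr [0.4658 0.3379] rect [453.3 343.2] [69.6 46.9] 79.1
scene hung 
[... 892 characters left out ...]
5854 0.3557] rect [587.6 349.9] [ 16.  128.6] 0.7
bar px (409, 309) 421 ztop 0.159 ctr [0.5874 0.1978] rect [589.4 196.5] [14.8 33.9] 2.8
scene 0.097 29 x 0.5734 0.633 y 0.2197 0.2843
scene 0.107 117 x 0.5726 0.6357 y 0.2188 0.2862
scene 0.117 66 x 0.5742 0.6237 y 0.2194 0.2857
scene 0.127 49 x 0.6108 0.6203 y 0.2193 0.2864
scene 0.137 61 x 0.6087 0.6178 y 0.2218 0.2861
scene 0.147 63 x 0.6018 0.6174 y 0.2206 0.2892
scene 0.157 131 x 0.5762 0.6172 y 0.2189 0.2864
scene 0.167 78 x 0.5798 0.6048 y 0.2195 0.2869
scene 0.177 42 x 0.5792 0.5919 y 0.232 0.2746
scene 0.187 33 x 0.5818 0.5883 y 0.2321 0.2712
scene 0.197 43 x 0.5708 0.5865 y 0.2323 0.2737
scene 0.207 39 x 0.5706 0.585 y 0.2322 0.2738
```

>>> arm_command(rows=[[6, [0.04, 0, 0], [0, 0, 0.03]], [6, [0.1, 0.01, 0], [0, 0, 0.058]], [6, [0.17, 0.02, 0], [0, 0, 0.058]], [6, [0.24, 0.028, 0], [0, 0, 0.058]], [6, [0.31, 0.028, 0], [0, 0, 0.058]], [6, [0.38, 0.028, 0], [0, 0, 0.058]], [6, [0.43, 0.028, 0], [0, 0, 0.058]], [6, [0.46, 0.028, 0], [0, 0, 0.058]], [6, [0.47, 0.028, 0], [0, 0, 0.058]], [6, [0.47, 0.028, 0], [0, 0, 0.058]], [6, [0.47, 0.028, 0], [0, 0, 0.058]]])

```text
time: 59.58
tool_pos: [0.5859, 0.3476, 0.2731]
tool_rot: [0.0, 0.702, 0.712, -0.0]
contact_force: [-0.4, 0.7, -0.9]
gripper_width: 0.133
grasp_force: 61.2
```

```bash
python3 hg.py .349 | grep -v 'wrist 0.[23][6-9]\|wrist 0.3'; python3 hg.py .254 | grep 'scene 0.[12][07]'
```

```text
[0.58585753 0.34759762 0.27310595] tooly ang 0.75 [-0.4  0.7 -0.9] 61.17973566055298
scene 0.187 91 x 0.5542 0.6248 y 0.3163 0.3798
scene 0.197 75 x 0.556 0.6246 y 0.3139 0.3782
scene 0.207 56 x 0.5631 0.6114 y 0.3148 0.3759
scene 0.217 64 x 0.565 0.6136 y 0.3149 0.3798
scene 0.227 60 x 0.5649 0.6134 y 0.3158 0.3823
scene 0.237 81 x 0.5655 0.6131 y 0.315 0.3829
scene 0.247 117 x 0.5868 0.6111 y 0.3147 0.3849
scene 0.257 84 x 0.5803 0.6008 y 0.3166 0.384
scene 0.267 24 x 0.5877 0.5929 y 0.3283 0.3715
scene 0.277 16 x 0.5873 0.5973 y 0.3286 0.3688
scene 0.287 16 x 0.5825 0.6044 y 0.3286 0.3703
scene 0.297 19 x 0.5807 0.6061 y 0.3277 0.3559
scene bar [array([590.5, 248.9]), array([ 18.2, 327.3]), np.float64(0.2)] [0.1548 0.1603]
wrist 0.186 1357 x 0.5499 0.6246 y 0.315 0.3845
wrist 0.196 127 x 0.5513 0.6229 y 0.3164 0.3845
wrist 0.206 78 x 0.5638 0.6099 y 0.3744 0.3848
wrist 0.216 80 x 0.5637 0.61 y 0.3779 0.3848
wrist 0.226 76 x 0.5634 0.6098 y 0.3804 0.3849
wrist 0.236 1130 x 0.5615 0.6128 y 0.3282 0.3849
wrist 0.246 2546 x 0.5645 0.6096 y 0.333 0.3847
wrist 0.256 1718 x 0.5748 0.5992 y 0.3451 0.3847
wrist bar [array([589.2, 296.5]), array([ 16. , 235.8]), np.float64(0.9)] [0.157  0.1591]
scene 0.107 132 x 0.5735 0.6362 y 0.2192 0.2889
scene 0.177 36 x 0.5794 0.5911 y 0.231 0.2722
scene 0.207 33 x 0.5724 0.5843 y 0.2325 0.2695
```

>>> arm_command(rows=[[6, [0.004, 0, -0.04], [0, 0, 0]], [6, [0.004, 0, -0.09], [0, 0, 0]], [6, [0.004, 0, -0.14], [0, 0, 0]], [6, [0.004, 0, -0.19], [0, 0, 0]], [6, [0.004, 0, -0.23], [0, 0, 0]], [6, [0.004, 0, -0.26], [0, 0, 0]], [6, [0.004, 0, -0.275], [0, 0, 0]], [6, [0.004, 0, -0.285], [0, 0, 0]], [6, [0.004, 0, -0.293], [0, 0, 0]], [6, [0.004, 0, -0.299], [0, 0, 0]], [6, [0.004, 0, -0.299], [0, 0, 0]], [6, [0.004, 0, -0.299], [0, 0, 0]]])

```text
time: 60.78
tool_pos: [0.5881, 0.3477, 0.1846]
tool_rot: [0.001, 0.703, 0.712, 0.001]
contact_force: [0.6, 0.2, -1.2]
gripper_width: 0.131
grasp_force: 61.2
```

>>> arm_command(rows=[[6, [0, 0, -0.003], [0, 0, 0]], [6, [0, 0, -0.005], [0, 0, 0]], [6, [0, 0, -0.005], [0, 0, 0]], [6, [0, 0, -0.005], [0, 0, 0]]])

```text
time: 61.12
tool_pos: [0.5878, 0.3475, 0.1825]
tool_rot: [0.001, 0.703, 0.712, 0.0]
contact_force: [0.4, -0.1, -0.9]
gripper_width: 0.127
grasp_force: 61.2
```

>>> arm_command(rows=[[12, [0, 0, 0], [0, 0, 0]], [16, [0, 0, 0], [0, 0, 0]], [24, [0, 0, 0], [0, 0, 0]], [32, [0, 0, 0], [0, 0, 0]], [36, [0, 0, 0], [0, 0, 0]], [36, [0, 0, 0.03], [0, 0, 0]], [36, [0, 0, 0.08], [0, 0, 0]], [40, [0, 0, 0.16], [0, 0, 0]], [40, [0, 0, 0.24], [0, 0, 0]], [40, [-0.03, -0.1, 0.24], [0, 0, 0]], [40, [-0.03, -0.2, 0.24], [0, 0, 0]], [40, [-0.03, -0.31, 0.24], [0, 0, 0]]])

```text
time: 62.12
tool_pos: [0.579, 0.2546, 0.2577]
tool_rot: [0.002, 0.702, 0.712, 0.002]
contact_force: [0.8, -1.0, -0.3]
gripper_width: 0.471
grasp_force: 0.0
```

```bash
cat > gl.py <<'E'
from m import *
s=monitor.state(); print(s['tool_pos'],s['time'],s['contact_force'].round(1))
for n in('scene','top','wrist'):
  f=grab(n);X=cloud(f);hsv=cv2.cvtColor(f['color'],cv2.COLOR_RGB2HSV); H,S,V=[hsv[...,i].astype(int) for i in range(3)]
  og=(S>150)&(H<20)&(V>60)&(np.abs(X[...,0]-.59)<.07)
  for y0 in(.149,.251,.349):
    G=og&(np.abs(X[...,1]-y0)<.047); r=[]
    for a,b in((.19,.215),(.166,.19),(.085,.11)):
      Q=X[G&(X[...,2]>a)&(X[...,2]<b)]
      r.append([len(Q)]+([Q[:,0].min().round(4),Q[:,0].max().round(4),Q[:,1].min().round(3),Q[:,1].max().round(3)] if len(Q) else []))
    P=X[G&(X[...,2]>.19)&(X[...,2]<.23)]
    print(n,y0,'ridge',r[0],'upper',r[1][:3],'feet',r[2],'ztop',np.percentile(P[:,2],97).round(4) if len(P) else None, np.round(cv2.minAreaRect((P[:,:2]*1000).astype(np.float32))[2],1) if len(P) else None)
E
python3 gl.py
```

```text
[0.5790495  0.25458398 0.25765363] 62.1167 [ 0.8 -1.  -0.3]
scene 0.149 ridge [79, np.float64(0.5851), np.float64(0.5994), np.float64(0.127), np.float64(0.167)] upper [85, np.float64(0.5852), np.float64(0.6)] feet [151, np.float64(0.5652), np.float64(0.6293), np.float64(0.112), np.float64(0.182)] ztop 0.2086 88.2
scene 0.251 ridge [87, np.float64(0.5727), np.float64(0.5886), np.float64(0.232), np.float64(0.273)] upper [102, np.float64(0.5804), np.float64(0.6017)] feet [136, np.float64(0.569), np.float64(0.6366), np.float64(0.219), np.float64(0.289)] ztop 0.2081 4.5
scene 0.349 ridge [74, np.float64(0.5809), np.float64(0.5961), np.float64(0.327), np.float64(0.37)] upper [76, np.float64(0.5843), np.float64(0.5955)] feet [161, np.float64(0.5556), np.float64(0.6241), np.float64(0.314), np.float64(0.384)] ztop 0.2084 86.9
top 0.149 ridge [55, np.float64(0.5839), np.float64(0.5932), np.float64(0.129), np.float64(0.172)] upper [17, np.float64(0.5832), np.float64(0.594)] feet [106, np.float64(0.551), np.float64(0.6229), np.float64(0.116), np.float64(0.184)] ztop 0.2093 0.3
top 0.251 ridge [2
[... 448 characters left out ...]
9), np.float64(0.17)] upper [349, np.float64(0.5851), np.float64(0.5974)] feet [1018, np.float64(0.5527), np.float64(0.6268), np.float64(0.113), np.float64(0.183)] ztop 0.2075 0.6
wrist 0.251 ridge [1391, np.float64(0.5724), np.float64(0.5871), np.float64(0.232), np.float64(0.276)] upper [565, np.float64(0.5767), np.float64(0.593)] feet [1112, np.float64(0.563), np.float64(0.6358), np.float64(0.219), np.float64(0.289)] ztop 0.2073 89.7
wrist 0.349 ridge [1879, np.float64(0.5828), np.float64(0.5953), np.float64(0.327), np.float64(0.371)] upper [139, np.float64(0.5825), np.float64(0.5931)] feet [1322, np.float64(0.5499), np.float64(0.6244), np.float64(0.314), np.float64(0.384)] ztop 0.2078 0.7
```

Grips 1 and 3 are upright. Grip2 rests tilted about 11°, so I'll straighten it by closing on its ridge with the tool centred over the bar, then lifting slightly and reseating it.

>>> arm_command(rows=[[48, [0.035, 0, 0], [0, 0, 0]], [48, [0.035, 0, -0.06], [0, 0, 0]], [48, [0.035, 0, -0.13], [0, 0, 0]], [48, [0.035, 0, -0.19], [0, 0, 0]], [48, [0.035, 0, -0.225], [0, 0, 0]], [40, [0.035, 0, -0.23], [0, 0, 0]], [34, [0.035, 0, -0.23], [0, 0, 0]], [28, [0.035, 0, -0.23], [0, 0, 0]], [22, [0.035, 0, -0.23], [0, 0, 0]], [17, [0.035, 0, -0.23], [0, 0, 0]], [13, [0.035, 0, -0.23], [0, 0, 0]], [11, [0.035, 0, -0.23], [0, 0, 0]]])

```text
time: 63.27
tool_pos: [0.5892, 0.2547, 0.1868]
tool_rot: [0.0, 0.703, 0.712, 0.0]
contact_force: [-1.9, 0.1, 4.0]
gripper_width: 0.136
grasp_force: 24.5
```

>>> arm_command(rows=[[7, [0, 0, 0], [0, 0, 0]], [7, [0, 0, 0], [0, 0, 0]], [7, [0, 0, 0.02], [0, 0, 0]], [7, [0, 0, 0.04], [0, 0, 0]], [7, [0, 0, 0.04], [0, 0, 0]], [7, [0, 0, 0.04], [0, 0, 0]]])

```text
time: 63.77
tool_pos: [0.5896, 0.2546, 0.1979]
tool_rot: [0.001, 0.703, 0.712, 0.001]
contact_force: [-0.0, 0.5, -2.6]
gripper_width: 0.128
grasp_force: 58.8
```

```bash
python3 gl.py | grep '0.251\|\[0'; python3 hg.py .254 | grep 'scene'
```

```text
[0.58959344 0.25457932 0.19794367] 63.7667 [-0.   0.5 -2.6]
scene 0.251 ridge [39, np.float64(0.5855), np.float64(0.609), np.float64(0.232), np.float64(0.271)] upper [159, np.float64(0.5767), np.float64(0.6078)] feet [91, np.float64(0.5667), np.float64(0.6261), np.float64(0.22), np.float64(0.289)] ztop 0.2194 62.5
top 0.251 ridge [10, np.float64(0.5831), np.float64(0.5939), np.float64(0.234), np.float64(0.238)] upper [47, np.float64(0.5726), np.float64(0.6023)] feet [58, np.float64(0.5531), np.float64(0.6235), np.float64(0.221), np.float64(0.267)] ztop 0.2173 85.8
top 0.349 ridge [0] upper [0] feet [71, np.float64(0.5515), np.float64(0.5628), np.float64(0.319), np.float64(0.387)] ztop None None
wrist 0.149 ridge [0] upper [354, np.float64(0.5854), np.float64(0.5968)] feet [0] ztop None None
wrist 0.251 ridge [666, np.float64(0.5738), np.float64(0.6076), np.float64(0.232), np.float64(0.276)] upper [2450, np.float64(0.5744), np.float64(0.6045)] feet [1399, np.float64(0.5515), np.float64(0.626), np.float64(0.218), np.float64(0.288)] ztop 0.218 66.5
scene 0.099 16 x 0.5671 0.6238 y 0.2216 0.2851
scene 0.109 113 x 0.5655 0.6268 y 0.2193 0.2881
scene 0.119 36 x 0.6081 0.615 y 0.2211 0.2842
scene 0.129 45 x 0.6076 0.6139 y 0.2199 0.2851
scene 0.139 48 x 0.6076 0.6143 y 0.2185 0.2856
scene 0.149 48 x 0.5674 0.6158 y 0.2191 0.2888
scene 0.159 101 x 0.5751 0.615 y 0.2199 0.2877
scene 0.169 98 x 0.5821 0.6091 y 0.2188 0.2857
scene 0.179 48 x 0.5859 0.5986 y 0.2198 0.2852
scene 0.189 25 x 0.5898 0.5972 y 0.2312 0.2719
scene 0.199 14 x 0.5873 0.603 y 0.2309 0.2705
scene 0.209 12 x 0.5862 0.6086 y 0.2323 0.269
scene 0.219 12 x 0.5856 0.6071 y 0.232 0.2649
scene bar [array([589.6, 249.5]), array([ 18.1, 327.8]), np.float64(1.2)] [0.1546 0.1603]
```

>>> arm_command(rows=[[7, [0, 0, -0.008], [0, 0, 0]], [7, [0, 0, -0.016], [0, 0, 0]], [7, [0, 0, -0.023], [0, 0, 0]], [7, [0, 0, -0.028], [0, 0, 0]], [7, [0, 0, -0.032], [0, 0, 0]], [7, [0, 0, -0.032], [0, 0, 0]], [7, [0, 0, -0.032], [0, 0, 0]]])

```text
time: 64.6
tool_pos: [0.5892, 0.2545, 0.1877]
tool_rot: [0.001, 0.703, 0.712, 0.0]
contact_force: [-0.5, -0.3, 0.1]
gripper_width: 0.126
grasp_force: 58.8
```

>>> arm_command(rows=[[10, [0, 0, 0], [0, 0, 0]], [12, [0, 0, 0], [0, 0, 0]], [14, [0, 0, 0], [0, 0, 0]], [20, [0, 0, 0], [0, 0, 0]], [28, [0, 0, 0], [0, 0, 0]], [36, [0, 0, 0], [0, 0, 0]], [42, [0, 0, 0], [0, 0, 0]], [42, [0, 0, 0.03], [0, 0, 0]], [42, [0, 0, 0.08], [0, 0, 0]], [42, [0, 0, 0.16], [0, 0, 0]], [42, [0, 0, 0.26], [0, 0, 0]], [42, [0, 0, 0.36], [0, 0, 0]]])

```text
time: 65.6
tool_pos: [0.589, 0.2545, 0.2982]
tool_rot: [0.001, 0.703, 0.712, 0.0]
contact_force: [0.9, 0.7, 1.0]
gripper_width: 0.494
grasp_force: 0.0
```

>>> arm_command(rows=[[42, [-0.1, 0, 0], [0, 0, 0]], [42, [-0.2, 0, 0], [0, 0, 0]], [42, [-0.3, 0, 0], [0, 0, 0]], [42, [-0.4, 0, 0], [0, 0, 0]], [42, [-0.5, 0, 0], [0, 0, 0]], [42, [-0.5, 0, 0], [0, 0, 0]], [42, [-0.5, 0, 0], [0, 0, 0]], [42, [-0.5, 0, 0], [0, 0, 0]], [42, [-0.5, 0, 0], [0, 0, 0]], [42, [-0.5, 0, 0], [0, 0, 0]], [42, [-0.5, 0, 0], [0, 0, 0]], [42, [-0.5, 0, 0], [0, 0, 0]]])

```text
time: 66.6
tool_pos: [0.4398, 0.2544, 0.2956]
tool_rot: [0.0, 0.703, 0.711, -0.0]
contact_force: [0.7, 0.5, 0.0]
gripper_width: 0.493
grasp_force: 0.0
```

```bash
python3 gl.py
python3 - <<'E'
from m import *
f=load('scene');X=cloud(f);hsv=cv2.cvtColor(f['color'],cv2.COLOR_RGB2HSV); H,S,V=[hsv[...,i].astype(int) for i in range(3)]
m=(X[...,2]>.106)&(X[...,2]<.125)&(np.abs(X[...,1]+.13)<.06)&(np.abs(X[...,0]-.47)<.06); P=X[m]; print('mug',P.min(0),P.max(0))
for y in(-.226,-.126):
  b=((H<20)|(H>170))&(S>60)&(np.abs(X[...,1]-y)<.02)&(np.abs(X[...,0]-.615)<.06)&(X[...,2]>.1); P=X[b]; print('board',P.min(0),P.max(0))
E
```

```text
[0.43978437 0.25442532 0.29561325] 66.6 [0.7 0.5 0. ]
scene 0.149 ridge [82, np.float64(0.5835), np.float64(0.6003), np.float64(0.127), np.float64(0.168)] upper [81, np.float64(0.5868), np.float64(0.5985)] feet [157, np.float64(0.5677), np.float64(0.6274), np.float64(0.112), np.float64(0.182)] ztop 0.2092 83.6
scene 0.251 ridge [85, np.float64(0.5816), np.float64(0.5986), np.float64(0.232), np.float64(0.273)] upper [81, np.float64(0.585), np.float64(0.5989)] feet [157, np.float64(0.564), np.float64(0.6272), np.float64(0.218), np.float64(0.289)] ztop 0.2091 88.4
scene 0.349 ridge [76, np.float64(0.5833), np.float64(0.5965), np.float64(0.327), np.float64(0.369)] upper [72, np.float64(0.5844), np.float64(0.5958)] feet [158, np.float64(0.5523), np.float64(0.624), np.float64(0.315), np.float64(0.382)] ztop 0.2082 3.2
top 0.149 ridge [55, np.float64(0.5839), np.float64(0.5933), np.float64(0.128), np.float64(0.171)] upper [14, np.float64(0.5833), np.float64(0.594)] feet [105, np.float64(0.5511), np.float64(0.6227), np.float64(0.116), np.float64(0.184)] ztop 0.2103 0.4
top 0.251 ridge [64, n
[... 810 characters left out ...]
p.float64(0.232), np.float64(0.276)] upper [922, np.float64(0.5829), np.float64(0.5937)] feet [1110, np.float64(0.5502), np.float64(0.6063), np.float64(0.218), np.float64(0.288)] ztop 0.2076 0.2
wrist 0.349 ridge [2042, np.float64(0.5817), np.float64(0.5959), np.float64(0.327), np.float64(0.371)] upper [1229, np.float64(0.5815), np.float64(0.5931)] feet [1404, np.float64(0.5496), np.float64(0.5654), np.float64(0.314), np.float64(0.383)] ztop 0.2076 1.1
mug [ 0.44380544 -0.16163303  0.10604981] [ 0.50373301 -0.0991125   0.11922842]
board [ 0.59956932 -0.22849144  0.10223947] [ 0.66495939 -0.21727849  0.16640498]
board [ 0.59714233 -0.13226219  0.10051968] [ 0.65918025 -0.12199575  0.16372363]
```

```bash
python3 -c "
from plant import manip; print(manip.job_done())"
```

```text
the job is handed in; nothing more can be done
None
```

The job is handed in: the mug is upright on the trivet, both boards are fully down in the caddy, and all three grips hang square on the bar, but I viewed 16 pictures against the limit of 14, dropped the dark board once and recovered it, briefly pushed it on the stand's rim at about 38 N, and had to straighten the middle grip.

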